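Put the washed rotary grater back together

TASK

Put the washed grater back together on its drive spindle: first the plain spacer sleeve fully down on the seat, then the grating disc (hub up, pushed right down so that its square hole goes over the square spindle and it rests flat on the spacer), and last the flanged bushing, flange down, resting flat on the disc's hub. Never force the disc. Let go of each part before you take the next, and leave the other things on the worktop where they are.

Things in the scene. Friction and masses are not known exactly. Their poses are not given: they have to be found in the camera images.
- seat (a point): centre of the flat seat (40 mm across) at the foot of the upright drive spindle, on its axis, z up; 86 mm above the worktop, 6 mm proud of the housing's top, with a round steel deck (124 mm wide) around it 4 mm below
- shaft_end (a point): on the spindle's axis, 58 mm above the seat, at the flat-topped corners of its 18 mm square shaft (25.5 mm over corners); above it a round pilot tip, 17.6 mm wide, 10 mm long, coned. How the square is turned differs every time and is NOT reported: look, or rest the disc lightly on the corners and turn it until it drops. The spindle is stiff to turn (0.6 N m).
- drive_unit: low white drive housing of the grater, 180 x 150 x 80 mm, fixed to the worktop; origin under its centre, which lies below the seat's centre; x and y along its sides; its front (-x) carries a grey knob that is not used
- spacer: plain white plastic tube, 42 mm outside, 28 mm round bore, 32 mm high, about 80 g, standing on end; origin at the centre of its underside, z up along the bore. When home its origin is on the seat
- disc: steel grating disc, 80 mm wide, 6 mm thick, with a square white hub 34 x 34 mm up to 22 mm above the underside; 20 mm square bore, its sides and the hub's along the body's x and y; 120 g; origin at the centre of its underside, z up. It enters the square shaft only within about 6 degrees of lining up (every quarter turn alike); else it stops 58 mm above the seat. Home: origin 32 mm above the seat.
- bushing: white plastic bushing: flange 50 mm wide and 5 mm thick below, barrel 38 mm wide above it, 24 mm high in all, 28 mm round bore, about 60 g; stands flange down; origin at the centre of its underside, z up along the bore. When home its origin is 54 mm above the seat.
- spice_jar: squat brown jar, 42 mm wide, 62 mm high, origin under its centre
- egg_cup: white egg cup, 48 mm wide, 45 mm high, origin under its centre
- cutter: thin steel pastry ring, 56 mm outside, 28 mm high, origin under its centre; not part of the grater
- mug: blue mug, 80 mm wide, 90 mm high, origin under its centre
- spoon: wooden spoon lying flat, 240 mm long, origin about mid-length
- cheese: block of cheese on the chopping board, 50 x 80 x 45 mm, origin under its centre
Not all that is in view belongs to the job. Leave any green, pink or red look-alike of the bushing alone.

How it is judged:
By the outcome, as a careful person would: the job done as asked, in the order asked, and still so for the second after the job is handed in, with the robot touching nothing.
It also fails if it takes over 72 s, if anything falls off the work surface, if the arm or the gripper's body presses on something with over 40 N, if the wrist force passes 120 N, or if a joint passes its speed limit or range.

ROBOT

A 6-joint arm with a two-finger parallel gripper is mounted at the origin on the work surface. World frame = base frame: x ahead of the robot, y to its left, z up, the work surface at z = 0. Lengths are in m, angles in degrees, forces in N, time in s.
With the tool pointing down it reaches from about 0.3 to 0.75 m from the base axis. Payload 8.5 kg.
Tool frame: the origin (TCP) lies on the centre line of the jaws, within the pads' length; the fingertips stand 17 mm ahead of it and the grasp point (between the pads) lies 2 mm behind it; z points along the fingers, y is the direction in which the jaws open and shut (so a half turn about z gives the same grasp; the last joint's range is limited). The gripper opens to 85 mm and grips with 20 to 120 N. Pads are 22 mm wide; open, the fingers measure 114 mm over their backs; the gripper's body (76 mm by 85 mm) begins 54 mm behind the grasp point. The pads swing forward as they close: fully open they stand 13 mm farther back than shut.
Start: joints at [53.669, 21.807, 74.336, -0, 83.858, -12.336], TCP at [0.224, 0.502, 0.248] pointing down, gripper open.
Joint ranges: [-178.18, 178.18], [-50.72, 133.34], [12.68, 142.11], [-81.47, 261.47], [9.98, 163.14], [-165.26, 165.26]. Speed limits (degrees/s): [136.94, 136.94, 180, 180, 180, 180].

INTERFACE

Orientations are given as a 3x3 rotation matrix whose columns are the frame's x, y, z axes.
In Python, from rig import env, imaging, close_job gives the robot as it stands.
- The arm moves only by the tool step_arm, never from a script. Its argument "steps" is one flat list of numbers, 7 for each row, row after row: the opening, from 0 (shut) to 1 (fully open), then the shift along the tool's x, y, z as a fraction of full scale, then the turn, a rotation vector about the tool's x, y, z as a fraction of full scale. A call has 1 to 10 rows; each row is the pose to reach, as a shift and turn from the pose commanded when the call began, along the tool's axes at that moment; what a row does not reach only later rows make up. Full scale, the value 1, is 0.3 m for a shift and 45 degrees for a turn. A row lasts 1/10 s, in which the tool goes at most 50 mm and 8.59 degrees, less where a joint would pass 70% of its speed; a pose out of reach is approached as far as the arm can. A call with a number of a shift or a turn outside -1 to 1 is refused whole. A call with a gripper value outside its range is refused whole. The fingers move at their own pace and stop on an object; "grip_force" is the grip in N (left out, the last holds). Time passes only in rows, so rows that repeat a pose let the fingers close. It gives the time, the measured TCP pose, the force and the opening at its end, in the units of the state.
- env.observe(): the state, without advancing time (a new reading comes with each control period).
- imaging.get_image(name): name is "scene" or "top" or "wrist"; returns (picture, depth): 480x640x3 uint8, blue, green, red; 480x640 float32, m along the optical axis (not along the pixel's ray), 0 where there is no reading.
- imaging.get_calibration(name): a dict with "camera_matrix" (3x3 intrinsics, pixels), "world_from_camera" (4x4, takes a point from camera to world coordinates). Camera axes: x right, y down, z forward; pixel columns grow to the right and rows downward; lengths in m; the calibration is good to about 2 mm. The wrist camera is an equidistant fisheye: a pixel r from the principal point sees the ray r / f radians off the axis. A picture is of the moment at which its call begins: read the wrist's pose just before it. get_calibration takes no time and is no camera call; for the wrist camera it gives the pose at the moment of the call.
- close_job(): hands the job in, once; it reports no verdict.
Trained networks look in the newest picture that a camera, given by its name, has taken for a name from the list of things; names that differ only in an ending like _2 or _b are one class to them, and where a whole thing is asked for, a point or a joint stands for the part that bears it (a point fixed in the world has none). Each returns a list of dicts, best first, with "score" (0 to 1); they miss things now and then, are a little off and sometimes report something else, mostly with a low value. They report only what shows in the picture. A call takes as long as a camera call. They do not tell look-alikes from the thing itself.
- imaging.spot_in(camera, target): "pixel" ([column, row] in pixels, amid what is visible of it).
- imaging.regions_of(camera, target): "mask" (480x640 bool, what is visible of it) and "pixel" ([column, row] in pixels, amid what is visible of it).
- imaging.pinpoint(camera, target): "pixel" ([column, row] in pixels: a listed point, or the origin of a listed thing).
The state is a dict: "time_s": time; "q": joint angles; "qvel": joint speeds; "joint_efforts": joint torques, N m; "position": TCP position; "tool_rot": TCP orientation; "ft_force": force on the tool from outside, world axes, zero at the start; "wrist_torque": the same for the moment, N m; "grip_width": finger opening in m.
Only numpy, scipy, OpenCV 4.12 (cv2) and the standard library are available. Lean on these libraries where they do the work, as an engineer would, in place of code of your own. Each camera call takes 0.05 s, during which the arm holds its last target.

## Working session

There is one attempt and no reset: what is moved stays moved. The work goes in short steps, Python scripts to look and compute and a tool call to move; the robot and the scene stay as the last step left them, time stands still between calls to the robot, and variables do not carry over. Pictures are saved under pics/ and viewed, and the job is handed in when it is done.

Besides the shell and the picture viewer there is one more tool, called after ">>>" as name(argument=value, ...) on one line, values as JSON. step_arm: Moves the arm, as the interface text tells. Shift numbers are shares of 0.3 m and turn numbers shares of 45 degrees, none past 1 either way. Its arguments: {"type":"object","properties":{"steps":{"type":"array","items":{"type":"number"}},"grip_force":{"type":"number"}},"required":["steps"]}

```bash
ls; mkdir -p pics; python3 - <<'E'
from rig import env, imaging
import cv2,pickle
s=env.observe(); print(s)
for n in ("scene","top","wrist"):
    im,d=imaging.get_image(n); cal=imaging.get_calibration(n)
    cv2.imwrite(f"pics/{n}0.png",im); pickle.dump((im,d,cal),open(f"{n}0.pkl","wb"))
    print(n,cal)
E
```

```text
pics
{'time_s': 0.0, 'q': array([ 5.36689489e+01,  2.18419009e+01,  7.43864779e+01,  6.39551437e-05,
        8.38576365e+01, -1.23352825e+01]), 'qvel': array([-0.04729289,  0.05861732,  0.00727847,  0.01049753,  0.01013009,
       -0.05550561]), 'joint_efforts': array([-1.18482327e-03, -4.48483121e+01, -2.31265104e+01, -3.02153421e-04,
        4.88511461e-03,  1.52465049e-05]), 'position': array([0.22349832, 0.50224023, 0.24769307]), 'tool_rot': array([[-9.13575302e-01,  4.06668631e-01, -8.90309240e-04],
       [ 4.06669479e-01,  9.13574559e-01, -1.20876023e-03],
       [ 3.21799004e-04, -1.46635508e-03, -9.99998873e-01]]), 'ft_force': array([-0.49284059, -0.82495846, -1.39523303]), 'wrist_torque': array([ 0.00010645, -0.02357616,  0.03597864]), 'grip_width': 0.08553931904363835}
scene {'camera_matrix': array([[565.05356143,   0.        , 312.17249132],
       [  0.        , 565.05356143, 233.31463487],
       [  0.        ,   0.        ,   1.        ]]), 'world_from_camera': array([[ 0.88436096,  0.35477435, -0.30338237,  0.93108198],
       [ 0.46675047, -0.66222922,  0.58617101, -
[... 326 characters left out ...]
camera': array([[ 0.02509263, -0.9955012 ,  0.09136586,  0.46947466],
       [-0.99949751, -0.02675355, -0.01699945, -0.08732868],
       [ 0.01936734, -0.09089339, -0.99567228,  1.244616  ],
       [ 0.        ,  0.        ,  0.        ,  1.        ]])}
wrist {'camera_matrix': array([[371.64829954,   0.        , 315.24752291],
       [  0.        , 371.64829954, 241.60049613],
       [  0.        ,   0.        ,   1.        ]]), 'world_from_camera': array([[ 0.40585902,  0.88295938,  0.23592625,  0.16341756],
       [ 0.9139349 , -0.39176302, -0.10604115,  0.52940692],
       [-0.00120285,  0.25865899, -0.96596795,  0.37324999],
       [ 0.        ,  0.        ,  0.        ,  1.        ]])}
```

View pics/scene0.png

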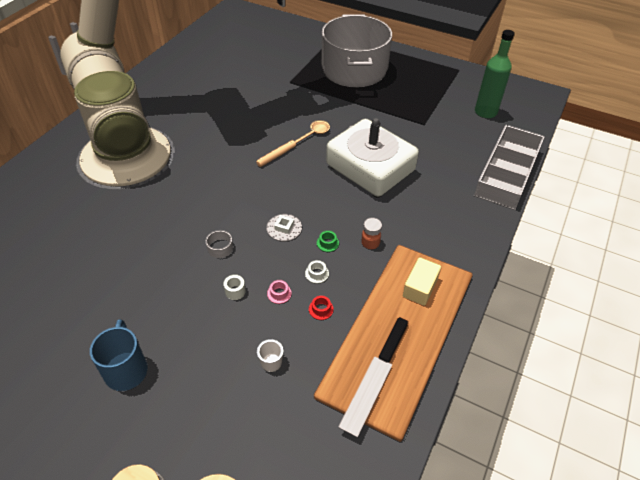

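View pics/top0.png

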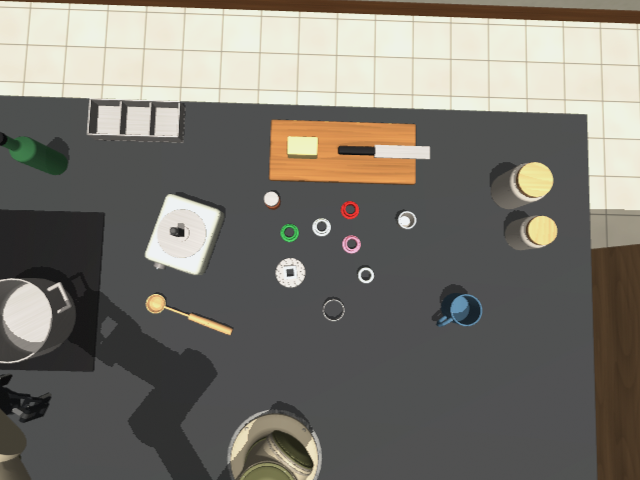

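View pics/wrist0.png

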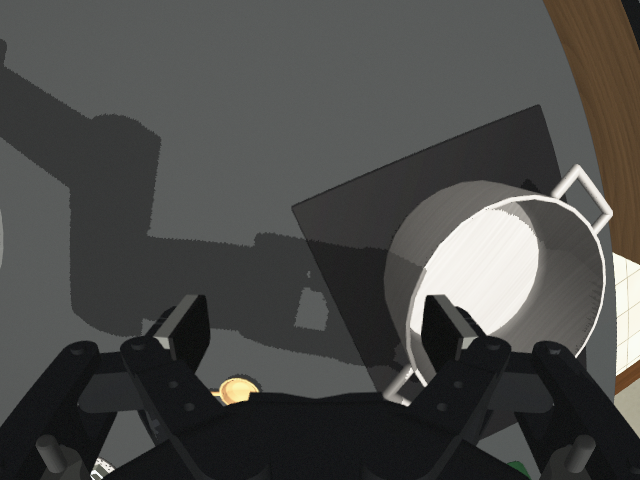

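The scene view shows the drive unit at (372,150), the disc at (284,227), the white bushing at (317,271), the spacer at (234,287), the egg cup at (271,355), and green, pink and red look-alikes. In the top view the disc is at (290,272), the bushing at (321,227), the spacer at (366,275) and the drive unit at (181,232).

```bash
cat > h.py <<'E'
import numpy as np,cv2,pickle
from rig import env, imaging
def cloud(d,cal):
    K=cal["camera_matrix"];T=cal["world_from_camera"]
    v,u=np.mgrid[0:480,0:640]
    P=np.stack([(u-K[0,2])/K[0,0]*d,(v-K[1,2])/K[1,1]*d,d],-1)
    W=P@T[:3,:3].T+T[:3,3]; W[d<=0]=np.nan
    return W
def ray(cal,px,z,fish=False):
    K=cal["camera_matrix"];T=cal["world_from_camera"]
    x=(px[0]-K[0,2])/K[0,0];y=(px[1]-K[1,2])/K[1,1]
    if fish:
        r=np.hypot(x,y); s=np.sin(r)/r if r>1e-9 else 1
        dd=np.array([x*s,y*s,np.cos(r)])
    else: dd=np.array([x,y,1.])
    dd=T[:3,:3]@dd;o=T[:3,3]
    return o+dd*(z-o[2])/dd[2]
def project(cal,P,fish=False):
    K=cal["camera_matrix"];T=cal["world_from_camera"]
    p=(np.atleast_2d(P)-T[:3,3])@T[:3,:3]
    if fish:
        r=np.hypot(p[:,0],p[:,1]);th=np.arctan2(r,p[:,2])
        q=p[:,:2]/r[:,None]*th[:,None]
    else: q=p[:,:2]/p[:,2:]
    return q*K[0,0]+K[:2,2]
E
python3 - <<'E'
from h import *
np.set_printoptions(precision=4,suppress=True)
for cam in ("top","scene"):
    im,d,cal=pickle.load(open(cam+"0.pkl","rb"));W=cloud(d,cal)
    for t in ("spacer","disc","bushing","seat","shaft_end"):
        r=imaging.pinpoint(cam,t)
        z={"seat":.086,"shaft_end":.144}.get(t,0)
        for k in r[:4]: print(cam,t,round(k["score"],2),np.round(k["pixel"],1),ray(cal,k["pixel"],z))
    for t in ("spacer","disc","bushing","drive_unit"):
        for k in imaging.regions_of(cam,t)[:3]:
            m=k["mask"];w=W[m];zz=w[:,2]
            hi=w[zz>np.nanpercentile(zz,95)-.006]
            print(cam,"reg",t,round(k["score"],2),np.round(k["pixel"],1),m.sum(),"zmax",np.nanpercentile(zz,[50,95,99]),"top ctr",(np.nanmin(hi,0)+np.nanmax(hi,0))[:2]/2,np.nanmax(hi,0)[:2]-np.nanmin(hi,0)[:2])
print(env.observe()["time_s"])
im=cv2.imread("pics/top0.png"); cv2.imwrite("pics/topz.png",cv2.resize(im[180:330,130:330],None,fx=4,fy=4,interpolation=cv2.INTER_CUBIC))
im=cv2.imread("pics/scene0.png"); cv2.imwrite("pics/scz.png",cv2.resize(im[105:255,260:430],None,fx=4,fy=4,interpolation=cv2.INTER_CUBIC))
E
```

```text
top spacer 0.55 [273.7 203.4] [0.6685 0.026  0.    ]
top spacer 0.41 [365.3 276.8] [ 0.4749 -0.2283  0.    ]
top disc 0.72 [292.  270.6] [ 0.4866 -0.0296  0.    ]
top bushing 0.72 [321.5 228.3] [ 0.6036 -0.1064  0.    ]
top bushing 0.62 [350.6 242.9] [ 0.5658 -0.1866  0.    ]
top bushing 0.59 [351.7 212. ] [ 0.6508 -0.188   0.    ]
top bushing 0.54 [290.6 232.9] [ 0.5888 -0.0227  0.    ]
top seat 0.7 [176.2 231.6] [0.576 0.261 0.086]
top shaft_end 0.65 [172.5 232. ] [0.5695 0.2524 0.144 ]
top reg spacer 0.65 [367.3 274.2] 116 zmax [0.0321 0.0368 0.0377] top ctr [ 0.4809 -0.2262] [0.0393 0.0373]
top reg disc 0.76 [289.3 269.8] 639 zmax [0.0075 0.0238 0.0259] top ctr [ 0.4812 -0.0268] [0.0351 0.0352]
top reg disc 0.21 [458.6 309.6] 1202 zmax [0.0377 0.0916 0.0937] top ctr [ 0.3994 -0.4716] [0.0773 0.0774]
top reg bushing 0.77 [349.1 213.9] 181 zmax [0.0104 0.0273 0.0291] top ctr [ 0.6565 -0.1827] [0.0357 0.0353]
top reg bushing 0.68 [292.  228.1] 221 zmax [0.0073 0.028  0.029 ] top ctr [ 0.5901 -0.0209] [0.0355 0.035 ]
top reg bushing 0.53 [325.8 224.5] 169 zmax [0.0118 0.0268 0.029 ] 
[... 633 characters left out ...]
.5 122.1] [0.5717 0.2509 0.144 ]
scene reg spacer 0.7 [234.4 289.8] 434 zmax [0.0232 0.0334 0.0349] top ctr [ 0.4792 -0.2275] [0.0424 0.0413]
scene reg disc 0.71 [284.3 225.8] 689 zmax [0.0068 0.0226 0.025 ] top ctr [ 0.4816 -0.0269] [0.0381 0.039 ]
scene reg bushing 0.84 [279.7 291.1] 414 zmax [0.0105 0.0249 0.0261] top ctr [ 0.5631 -0.1905] [0.0378 0.0391]
scene reg bushing 0.61 [316.1 310.8] 429 zmax [0.0104 0.0252 0.0267] top ctr [ 0.6564 -0.1842] [0.0382 0.0375]
scene reg bushing 0.57 [326.  240.6] 368 zmax [0.0099 0.0246 0.0257] top ctr [ 0.5892 -0.0214] [0.0366 0.0396]
scene reg drive_unit 0.58 [370.  156.4] 4565 zmax [0.0776 0.089  0.1435] top ctr [0.5712 0.2346] [0.1487 0.1389]
1.05
```

View pics/topz.png

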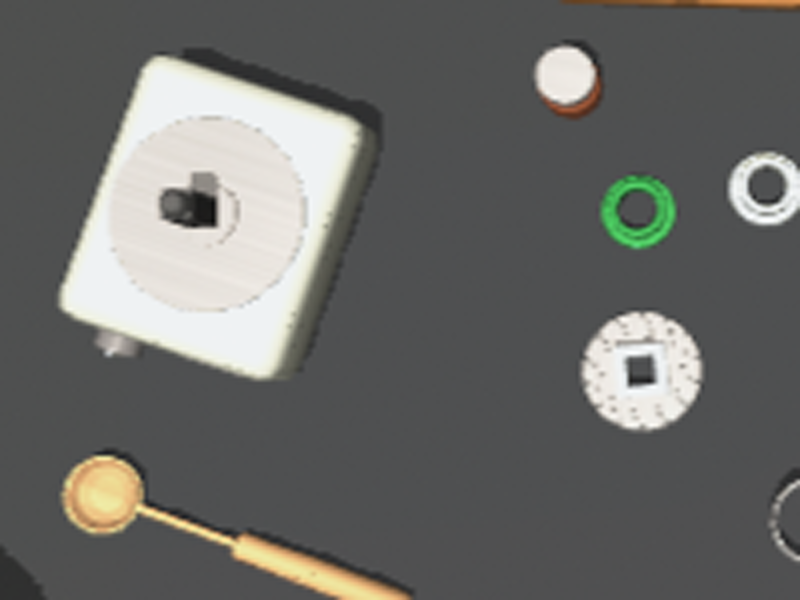

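View pics/scz.png

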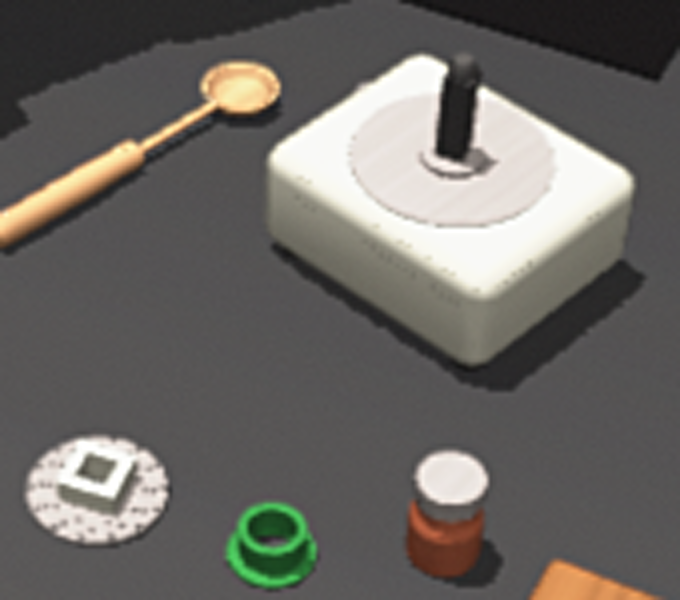

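```bash
cat >> h.py <<'E'
from scipy.spatial.transform import Rotation as Ro
def plan(target,yaw_y,n=1,frm=None):
    """target TCP xyz, yaw (deg) such that tool y = (-sin,cos), x=(-cos,-sin) i.e. yaw0: x=-X,y=+Y"""
    s=env.observe(); R=s["tool_rot"];p=s["position"]
    Rt=np.array([[-1,0,0],[0,1,0],[0,0,-1.]]); Rt=Ro.from_euler("z",yaw_y,degrees=True).as_matrix()@Rt
    sh=R.T@(np.array(target)-p)/.3
    rv=np.degrees(Ro.from_matrix(R.T@Rt).as_rotvec())/45
    print("t",s["time_s"],"pos",np.round(p,4),"shift",np.round(sh,4),"turn",np.round(rv,4),"dist",np.linalg.norm(sh)*.3)
E
python3 -c "
from h import *
plan((0.43,0.374,0.23),0)
plan((0.635,0.246,0.21),0)"
```

```text
t 1.05 pos [0.2237 0.5025 0.2483] shift [-0.8025 -0.1115  0.0611] turn [ 1.000e-04  0.000e+00 -5.333e-01] dist 0.2437609321087991
t 1.05 pos [0.2237 0.5025 0.2483] shift [-1.6003 -0.2234  0.1278] turn [ 1.000e-04  0.000e+00 -5.333e-01] dist 0.48626330444381827
```

>>> step_arm(steps=[1,-0.8,-0.11,0.06,0,0,-0.533,1,-0.8,-0.11,0.06,0,0,-0.533,1,-0.8,-0.11,0.06,0,0,-0.533,1,-0.8,-0.11,0.06,0,0,-0.533,1,-0.8,-0.11,0.06,0,0,-0.533])

```text
time_s: 1.55
position: [0.4264, 0.3763, 0.2307]
tool_rot: [[-1.0, -0.001, 0.0], [-0.001, 1.0, 0.0], [-0.0, 0.0, -1.0]]
ft_force: [0.2, 0.7, -0.3]
grip_width: 0.0852
```

```bash
python3 -c "
from h import *
plan((0.635,0.246,0.21),0)"
```

```text
t 1.55 pos [0.4264 0.3763 0.2307] shift [-0.6951 -0.4348  0.0691] turn [0.0003 0.0003 0.0006] dist 0.24683165470720025
```

>>> step_arm(steps=[1,-0.685,-0.435,0.069,0,0,0,1,-0.685,-0.435,0.069,0,0,0,1,-0.685,-0.435,0.069,0,0,0,1,-0.685,-0.435,0.069,0,0,0,1,-0.685,-0.435,0.069,0,0,0,1,-0.685,-0.435,0.069,0,0,0,1,-0.685,-0.435,0.069,0,0,0])

```text
time_s: 2.25
position: [0.6307, 0.2464, 0.2093]
tool_rot: [[-1.0, 0.002, -0.001], [0.002, 1.0, -0.0], [0.001, -0.0, -1.0]]
ft_force: [-0.1, -0.0, -0.5]
grip_width: 0.0855
```

```bash
python3 - <<'E'
from h import *
np.set_printoptions(precision=4,suppress=True)
print(env.observe()["position"],env.observe()["qvel"])
cal=imaging.get_calibration("wrist");im,d=imaging.get_image("wrist")
pickle.dump((im,d,cal),open("w1.pkl","wb"));cv2.imwrite("pics/w1.png",im)
print(cal["world_from_camera"])
for t in ("seat","shaft_end"):
    for k in imaging.pinpoint("wrist",t)[:2]: print(t,k["score"],k["pixel"],ray(cal,k["pixel"],.086 if t=="seat" else .144,True))
E
```

```text
[0.6307 0.2464 0.2093] [ 2.0596 -1.736   1.1321  0.1701 -0.079   0.2019]
[[ 0.0007  0.9662  0.2576  0.565 ]
 [ 1.     -0.0006 -0.0005  0.247 ]
 [-0.0003  0.2576 -0.9662  0.3347]
 [ 0.      0.      0.      1.    ]]
shaft_end 0.56 [317.3, 157.1] [0.5714 0.248  0.144 ]
```

View pics/w1.png

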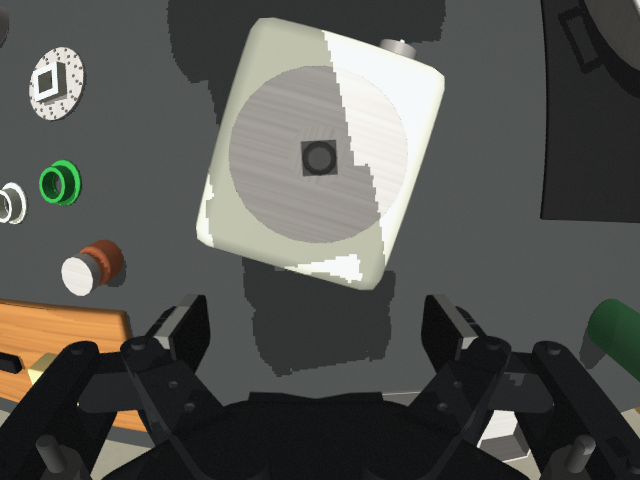

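The wrist view shows the spindle square at (319,158), turned only a few degrees from the image axes, on the deck circle centred near (318,154).

```bash
python3 - <<'E'
from h import *
np.set_printoptions(precision=4,suppress=True)
im,d,cal=pickle.load(open("w1.pkl","rb"))
g=cv2.cvtColor(im,cv2.COLOR_BGR2GRAY)
cv2.imwrite("pics/w1z.png",cv2.resize(im[120:200,280:360],None,fx=7,fy=7,interpolation=cv2.INTER_CUBIC))
sub=g[120:200,280:360]; print(np.percentile(sub,[1,5,10,15,20,30,50]))
m=((g<75)).astype(np.uint8); m[:120]=0;m[200:]=0;m[:,:280]=0;m[:,360:]=0
n,l,st,c=cv2.connectedComponentsWithStats(m); k=1+np.argmax(st[1:,4]); print(st[k],c[k])
cs,_=cv2.findContours((l==k).astype(np.uint8),cv2.RETR_EXTERNAL,cv2.CHAIN_APPROX_NONE)
r=cv2.minAreaRect(cs[0]); print(r)
b=cv2.boxPoints(r)
w=np.array([ray(cal,p,.144,True) for p in b]); print(w, w.mean(0))
e=w[1]-w[0];print(np.linalg.norm(e),np.degrees(np.arctan2(e[1],e[0])),np.linalg.norm(w[2]-w[1]))
print("depth at square",d[150,310],d[158,319],d[130,280])
# tcp projections
p=np.array([.6307,.2464,.2093])
for dy in (-.0425,0,.0425):
  for dz in (0,-.017): print(dy,dz,project(cal,p+[0,dy,dz],True))
E
```

```text
[ 44.  51.  75.  79. 135. 152. 154.]
[302 141  34  34 625] [318.7088 157.6176]
((318.5, 157.5), (33.0, 33.0), 90.0)
[[0.5631 0.2402 0.144 ]
 [0.5631 0.2569 0.144 ]
 [0.5801 0.257  0.144 ]
 [0.5801 0.2401 0.144 ]] [0.5716 0.2486 0.144 ]
0.016742073563397703 90.05100098146734 0.01698188839741807
depth at square 0.17506905 0.17635873 0.24234769
-0.0425 0 [[204.8132 321.5981]]
-0.0425 -0.017 [[215.3597 303.7903]]
0 0 [[313.9446 323.9647]]
0 -0.017 [[314.0893 305.2752]]
0.0425 0 [[423.3293 321.6041]]
0.0425 -0.017 [[413.0073 303.7617]]
```

View pics/w1z.png

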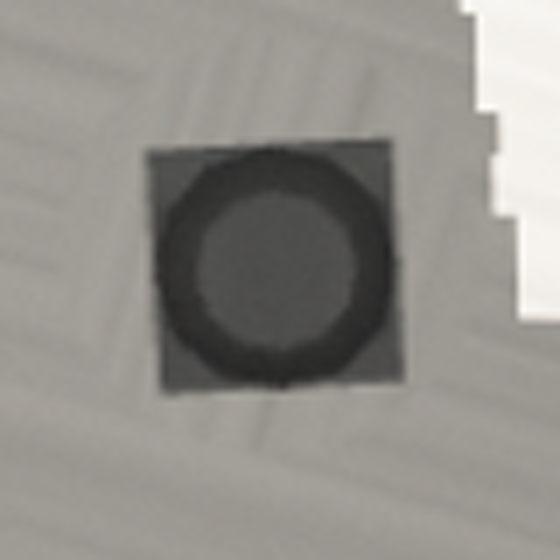

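```bash
python3 - <<'E'
from h import *
np.set_printoptions(precision=4,suppress=True)
im,d,cal=pickle.load(open("w1.pkl","rb"))
z=np.array([[147,150],[390,139],[403,381],[162,392]]);px=np.array([280,120])+(z+.5)/7-.5
w=np.array([ray(cal,p,.144,True) for p in px]);print(w,w.mean(0))
for i in range(4):
    e=w[(i+1)%4]-w[i];print(np.linalg.norm(e),np.degrees(np.arctan2(e[1],e[0]))%90)
# deck circle
g=cv2.cvtColor(im,cv2.COLOR_BGR2GRAY)
p=np.array([.6307,.2464,.2093])
I=cv2.resize(im[280:400,120:240],None,fx=6,fy=6,interpolation=cv2.INTER_CUBIC)
for dz,col in ((-.017,(0,0,255)),(-.004,(0,255,0)),(0,(255,0,0))):
  for dx in (-.011,.011):
    q=project(cal,p+[dx,-.0425,dz],True)[0]; print(dz,dx,q)
    cv2.circle(I,tuple(int(v) for v in ((q-[120,280]+.5)*6)),4,col,-1)
cv2.imwrite("pics/w1f.png",I)
E
```

```text
[[0.5631 0.2395 0.144 ]
 [0.5623 0.2571 0.144 ]
 [0.5801 0.2581 0.144 ]
 [0.5809 0.2405 0.144 ]] [0.5716 0.2488 0.144 ]
0.01762871450345605 2.6599434043202876
0.0178141806468329 3.362333062677154
0.017664504553939153 2.68501097065203
0.01782150589142951 3.2469781915357885
-0.017 -0.011 [212.9833 279.9777]
-0.017 0.011 [217.8747 326.3153]
-0.004 -0.011 [204.539  291.7662]
-0.004 0.011 [210.5445 340.8419]
0 -0.011 [201.6795 295.7821]
0 0.011 [208.0931 345.7313]
```

View pics/w1f.png

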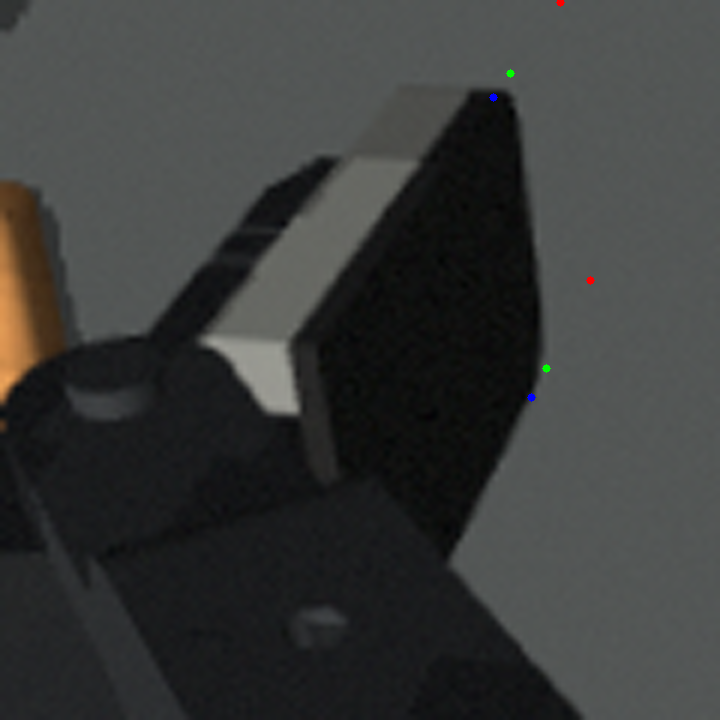

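>>> step_arm(steps=[1,0.15,-0.8,0,0,0,0,1,0.15,-0.8,0,0,0,0,1,0.15,-0.8,0,0,0,0,1,0.15,-0.8,0,0,0,0,1,0.15,-0.8,0,0,0,0])

```text
time_s: 2.9
position: [0.5842, 0.0062, 0.2108]
tool_rot: [[-1.0, -0.001, 0.001], [-0.001, 1.0, -0.0], [-0.001, -0.0, -1.0]]
ft_force: [1.3, 0.1, -0.4]
grip_width: 0.0855
```

>>> step_arm(steps=[1,0.157,-0.777,0.367,0,0,0,1,0.157,-0.777,0.367,0,0,0,1,0.157,-0.777,0.367,0,0,0,1,0.157,-0.777,0.367,0,0,0,1,0.157,-0.777,0.367,0,0,0,1,0.157,-0.777,0.367,0,0,0,1,0.157,-0.777,0.367,0,0,0,1,0.157,-0.777,0.367,0,0,0])

```text
time_s: 3.7
position: [0.5388, -0.2246, 0.1008]
tool_rot: [[-1.0, -0.001, 0.001], [-0.001, 1.0, -0.0], [-0.001, -0.0, -1.0]]
ft_force: [0.6, -1.1, 0.1]
grip_width: 0.0852
```

```bash
cat > look.py <<'E'
from h import *
import sys
np.set_printoptions(precision=4,suppress=True)
tag=sys.argv[1]; tgt=sys.argv[2]
s=env.observe();cal=imaging.get_calibration("wrist");im,d=imaging.get_image("wrist")
pickle.dump((im,d,cal,s),open(tag+".pkl","wb"));cv2.imwrite(f"pics/{tag}.png",im)
print(s["time_s"],s["position"],s["ft_force"],np.abs(s["qvel"]).max())
for k in imaging.regions_of("wrist",tgt)[:4]:
    print(k["score"],k["pixel"],k["mask"].sum()); 
for k in imaging.pinpoint("wrist",tgt)[:4]: print("pin",k["score"],k["pixel"],ray(cal,k["pixel"],float(sys.argv[3]) if len(sys.argv)>3 else 0,True))
E
python3 look.py w2 spacer
```

```text
3.7 [ 0.5388 -0.2246  0.1008] [ 0.6193 -1.1271  0.057 ] 0.9535890864504097
0.6 [305.4, 175.3] 3037
```

View pics/w2.png

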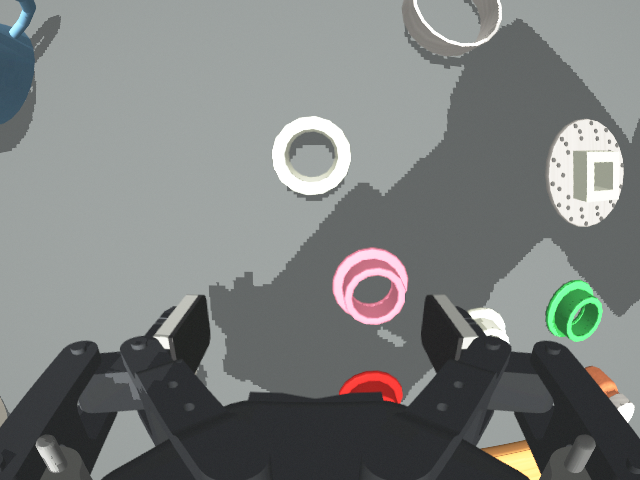

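The spacer's ring shows clean at (311,155); fitting its top edge now.

```bash
cat > ring.py <<'E'
from h import *
import sys
# fit outer circle of a bright blob in wrist pic on plane z
def ring(tag,box,z,th=200,mode="ext",lo=None):
    im,d,cal,s=pickle.load(open(tag+".pkl","rb"))
    x0,y0,x1,y1=box
    g=im.min(2).astype(np.uint8); m=np.zeros_like(g); m[y0:y1,x0:x1]=(g[y0:y1,x0:x1]>th)
    cs,h=cv2.findContours(m,cv2.RETR_CCOMP,cv2.CHAIN_APPROX_NONE)
    out=[]
    for c,hh in zip(cs,h[0]):
        if len(c)<40: continue
        W=np.array([ray(cal,p[0],z,True)[:2] for p in c])
        A=np.c_[2*W,np.ones(len(W))];b=(W**2).sum(1)
        k=np.ones(len(W),bool)
        for _ in range(6):
            sol=np.linalg.lstsq(A[k],b[k],rcond=None)[0];r=np.sqrt(sol[2]+sol[0]**2+sol[1]**2)
            e=np.hypot(W[:,0]-sol[0],W[:,1]-sol[1])-r; k=np.abs(e)<max(.0005,1.5*np.std(e[k]))
        print("hole" if hh[3]>=0 else "ext",len(c),"ctr",np.round(sol[:2],4),"dia",round(2*r*1e3,2),"inl",k.mean().round(2),"std",np.std(e[k])*1e3)
if __name__=="__main__":
    ring(sys.argv[1],[int(v) for v in sys.argv[2].split(",")],float(sys.argv[3]),int(sys.argv[4]))
E
python3 ring.py w2 255,100,365,210 0.032 225;python3 ring.py w2 255,100,365,210 0.032 200
```

```text
ext 221 ctr [ 0.4787 -0.2265] dia 40.51 inl 1.0 std 0.1959302047614936
hole 155 ctr [ 0.4786 -0.2266] dia 28.15 inl 1.0 std 0.19142442224503653
ext 223 ctr [ 0.4787 -0.2266] dia 40.65 inl 1.0 std 0.19673268681855963
hole 152 ctr [ 0.4785 -0.2265] dia 27.87 inl 0.76 std 0.17331661319919459
```

>>> step_arm(steps=[1,0.2,-0.006,0,0,0,0,1,0.2,-0.006,0,0,0,0,1,0.2,-0.006,0.1,0,0,0,1,0.2,-0.006,0.2,0,0,0,1,0.2,-0.006,0.263,0,0,0,1,0.2,-0.006,0.263,0,0,0,1,0.2,-0.006,0.263,0,0,0])

```text
time_s: 4.55
position: [0.4789, -0.2276, 0.0218]
tool_rot: [[-1.0, -0.001, 0.001], [-0.001, 1.0, -0.001], [-0.001, -0.001, -1.0]]
ft_force: [-0.2, -0.6, -0.7]
grip_width: 0.0852
```

>>> step_arm(steps=[0,0,0,0,0,0,0,0,0,0,0,0,0,0,0,0,0,0,0,0,0,0,0,0,0,0,0,0,0,0,0,0,0,0,0,0,0,0,0,0,0,0], grip_force=40)

```text
time_s: 5.15
position: [0.4786, -0.2281, 0.022]
tool_rot: [[-1.0, 0.0, 0.001], [0.0, 1.0, -0.001], [-0.001, -0.001, -1.0]]
ft_force: [-1.1, 0.3, 6.8]
grip_width: 0.0399
```

>>> step_arm(steps=[0,0,0,-0.1,0,0,0,0,0,0,-0.25,0,0,0,0,0,0,-0.4,0,0,0,0,0,0,-0.6,0,0,0,0,0,0,-0.8,0,0,0,0,0,0,-0.8,0,0,0,0,0,0,-0.8,0,0,0,0,0,0,-0.8,0,0,0])

```text
time_s: 5.95
position: [0.4779, -0.2276, 0.2603]
tool_rot: [[-1.0, 0.0, -0.001], [0.0, 1.0, 0.001], [0.001, 0.001, -1.0]]
ft_force: [-0.0, 0.3, -1.0]
grip_width: 0.0406
```

```bash
python3 look.py w3 spacer
```

```text
5.95 [ 0.4779 -0.2276  0.2603] [-0.0129  0.2745 -0.9584] 1.451398140627429
0.59 [315.0, 329.8] 9804
0.55 [417.5, 117.4] 1056
pin 0.78 [313.3, 301.4] [ 0.5852 -0.2292  0.    ]
```

View pics/w3.png

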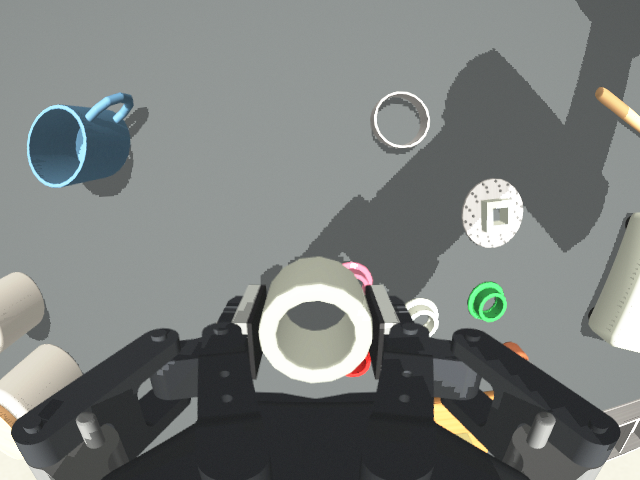

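```bash
python3 - <<'E'
from h import *
im,d,cal,s=pickle.load(open("w3.pkl","rb"))
cv2.imwrite("pics/w3z.png",cv2.resize(im[250:390,240:390],None,fx=5,fy=5,interpolation=cv2.INTER_CUBIC))
print(im[330,265],im[330,285],im[375,315],im[300,315], im[330,250])
E
for t in 150 180 200; do python3 ring.py w3 258,255,373,385 0.2703 $t; done
```

```text
[251 254 254] [139 154 152] [252 254 254] [238 248 247] [74 75 76]
ext 466 ctr [ 0.4734 -0.226 ] dia 48.32 inl 0.46 std 0.6441617847040503
hole 264 ctr [ 0.4772 -0.2271] dia 27.54 inl 0.6 std 0.1743462538215333
ext 301 ctr [ 0.4776 -0.2271] dia 40.24 inl 1.0 std 0.17439036990452375
hole 213 ctr [ 0.4776 -0.2271] dia 28.26 inl 1.0 std 0.13926010897356478
ext 70 ctr [ 0.4567 -0.2151] dia 12.94 inl 0.61 std 0.18279473634085705
ext 301 ctr [ 0.4777 -0.2271] dia 40.03 inl 1.0 std 0.1567944445415795
hole 213 ctr [ 0.4776 -0.2271] dia 28.49 inl 1.0 std 0.13413420966396275
ext 50 ctr [ 0.455  -0.2147] dia 9.26 inl 0.62 std 0.21482485354616085
```

View pics/w3z.png

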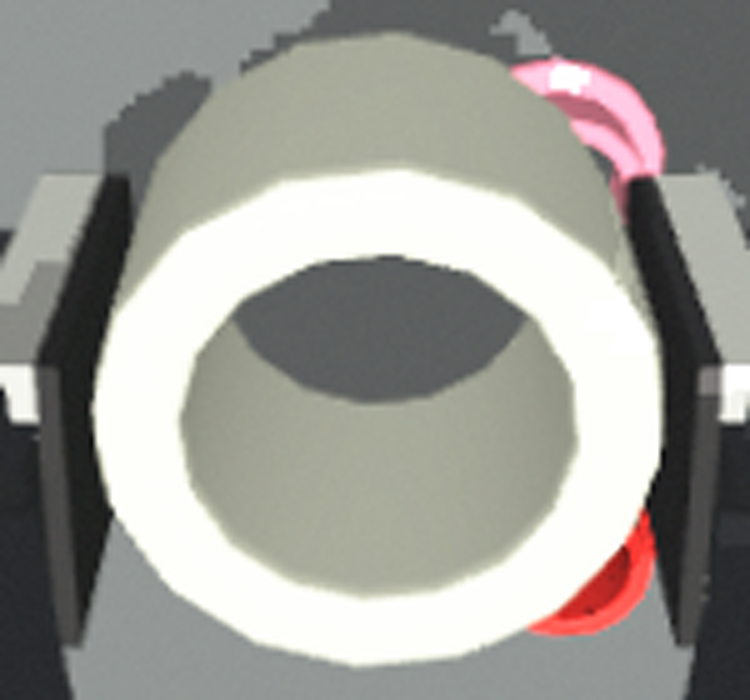

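>>> step_arm(steps=[0,-0.155,0.8,0,0,0,0,0,-0.155,0.8,0,0,0,0,0,-0.155,0.8,0,0,0,0,0,-0.155,0.8,0,0,0,0,0,-0.155,0.8,0,0,0,0])

```text
time_s: 6.6
position: [0.5245, 0.0145, 0.2599]
tool_rot: [[-1.0, -0.0, -0.002], [-0.0, 1.0, 0.001], [0.002, 0.001, -1.0]]
ft_force: [0.9, -0.1, -1.2]
grip_width: 0.0408
```

>>> step_arm(steps=[0,-0.156,0.785,0.15,0,0,0,0,-0.156,0.785,0.15,0,0,0,0,-0.156,0.785,0.15,0,0,0,0,-0.156,0.785,0.15,0,0,0,0,-0.156,0.785,0.15,0,0,0,0,-0.156,0.785,0.15,0,0,0,0,-0.156,0.785,0.15,0,0,0,0,-0.156,0.785,0.15,0,0,0])

```text
time_s: 7.4
position: [0.5716, 0.2467, 0.2156]
tool_rot: [[-1.0, 0.001, -0.001], [0.001, 1.0, -0.001], [0.001, -0.001, -1.0]]
ft_force: [0.3, 0.1, -0.6]
grip_width: 0.0406
```

```bash
python3 look.py w4 spacer; python3 -c "
from h import *
plan((.5719,.2483,.19),0)"
```

```text
7.4 [0.5716 0.2467 0.2156] [ 0.293   0.1348 -0.5601] 0.7969326066889232
0.91 [313.7, 332.5] 9746
pin 0.96 [313.1, 301.3] [0.6587 0.2448 0.    ]
t 7.55 pos [0.5718 0.2465 0.2163] shift [-0.0004  0.0061  0.0878] turn [ 0.      0.0004 -0.0023] dist 0.026388985453018366
```

View pics/w4.png

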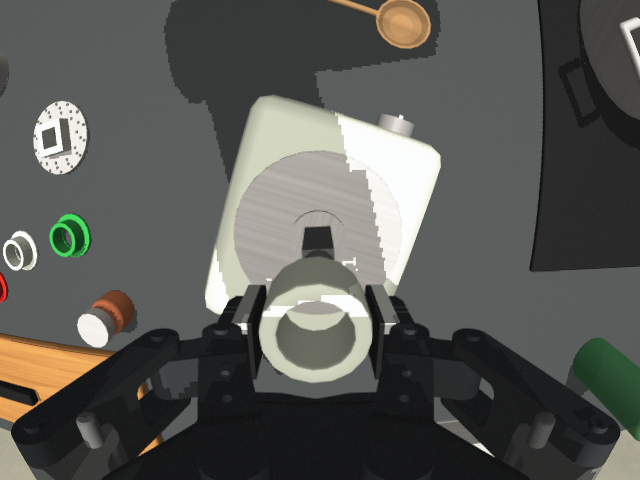

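>>> step_arm(steps=[0,0,0.006,0.05,0,0,0,0,0,0.006,0.1,0,0,0,0,0,0.006,0.14,0,0,0,0,0,0.006,0.14,0,0,0,0,0,0.006,0.14,0,0,0])

```text
time_s: 8.05
position: [0.5718, 0.2491, 0.1745]
tool_rot: [[-1.0, 0.001, 0.0], [0.001, 1.0, 0.0], [-0.0, 0.0, -1.0]]
ft_force: [0.9, 0.1, -1.0]
grip_width: 0.0405
```

```bash
python3 look.py w5 spacer; python3 -c "
from h import *
plan((.5719,.2483,.16),0)"
```

```text
8.05 [0.5718 0.2491 0.1745] [ 0.9126  0.1099 -0.9675] 0.7887610341088359
0.97 [312.5, 329.9] 9813
pin 0.73 [313.2, 299.3] [0.6389 0.2478 0.    ]
t 8.2 pos [0.5719 0.2494 0.1749] shift [ 0.0002 -0.0037  0.0496] turn [ 0.0004  0.0019 -0.0004] dist 0.014933543561492407
```

View pics/w5.png

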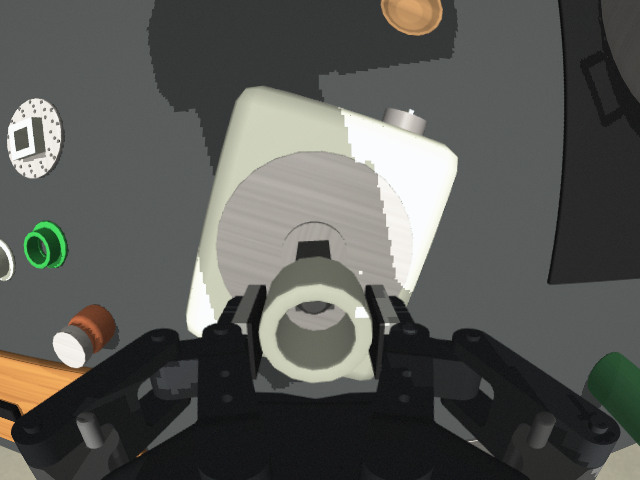

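>>> step_arm(steps=[0,0,-0.003,0.025,0,0,0,0,0,-0.003,0.035,0,0,0,0,0,-0.003,0.045,0,0,0,0,0,-0.003,0.055,0,0,0,0,0,-0.003,0.055,0,0,0])

```text
time_s: 8.7
position: [0.5715, 0.2485, 0.157]
tool_rot: [[-1.0, 0.0, -0.001], [0.0, 1.0, -0.0], [0.001, -0.0, -1.0]]
ft_force: [0.5, 0.3, -0.4]
grip_width: 0.0402
```

>>> step_arm(steps=[0,0,0,0.04,0,0,0,0,0,0,0.08,0,0,0,0,0,0,0.12,0,0,0,0,0,0,0.145,0,0,0,0,0,0,0.15,0,0,0,0,0,0,0.155,0,0,0])

```text
time_s: 9.3
position: [0.5717, 0.2486, 0.1109]
tool_rot: [[-1.0, 0.0, 0.0], [0.0, 1.0, -0.0], [-0.0, -0.0, -1.0]]
ft_force: [0.2, 0.2, -0.3]
grip_width: 0.0409
```

Going smoothly, with no contact yet. Now the last 3 mm, feeling for the seat.

>>> step_arm(steps=[0,0,0,0.004,0,0,0,0,0,0,0.007,0,0,0,0,0,0,0.01,0,0,0,0,0,0,0.012,0,0,0,0,0,0,0.012,0,0,0])

```text
time_s: 9.8
position: [0.5717, 0.2486, 0.1081]
tool_rot: [[-1.0, 0.0, 0.001], [0.0, 1.0, 0.0], [-0.001, 0.0, -1.0]]
ft_force: [-2.0, -0.8, 4.2]
grip_width: 0.0406
```

>>> step_arm(steps=[1,0,0,0,0,0,0,1,0,0,0,0,0,0,1,0,0,0,0,0,0,1,0,0,0,0,0,0,1,0,0,-0.1,0,0,0,1,0,0,-0.2,0,0,0,1,0,0,-0.35,0,0,0,1,0,0,-0.35,0,0,0,1,0.1,-0.1,-0.35,0,0,0,1,0.1,-0.2,-0.35,0,0,0])

```text
time_s: 10.8
position: [0.5389, 0.1886, 0.2121]
tool_rot: [[-1.0, -0.002, -0.002], [-0.002, 1.0, -0.0], [0.002, -0.0, -1.0]]
ft_force: [0.6, -0.2, 0.5]
grip_width: 0.0853
```

```bash
python3 -c "
from h import *
plan((.5405,-0.02,.21),0)"
```

```text
t 10.8 pos [0.5389 0.1886 0.2121] shift [-0.0039 -0.6955  0.007 ] turn [-0.0001 -0.0026  0.0029] dist 0.20864986951306522
```

>>> step_arm(steps=[1,-0.004,-0.71,0.007,0,-0.002,0.003,1,-0.004,-0.71,0.007,0,-0.002,0.003,1,-0.004,-0.71,0.1,0,-0.002,0.003,1,-0.004,-0.71,0.2,0,-0.002,0.003,1,-0.004,-0.71,0.3,0,-0.002,0.003,1,-0.004,-0.71,0.407,0,-0.002,0.003,1,-0.004,-0.71,0.407,0,-0.002,0.003,1,-0.004,-0.71,0.407,0,-0.002,0.003])

```text
time_s: 11.6
position: [0.5431, -0.0243, 0.091]
tool_rot: [[-1.0, 0.002, 0.002], [0.002, 1.0, 0.0], [-0.002, 0.0, -1.0]]
ft_force: [-0.0, -0.7, 0.0]
grip_width: 0.0855
```

```bash
python3 look.py w6 disc; python3 - <<'E'
from h import *
im,d=imaging.get_image("scene");pickle.dump((im,d,imaging.get_calibration("scene")),open("s6.pkl","wb"))
cv2.imwrite("pics/s6.png",cv2.resize(im[90:250,220:440],None,fx=3.5,fy=3.5,interpolation=cv2.INTER_CUBIC))
E
```

```text
11.6 [ 0.5431 -0.0243  0.091 ] [-0.0491 -0.6707  0.0058] 1.9497363512051895
0.74 [295.5, 149.3] 13938
```

View pics/w6.png

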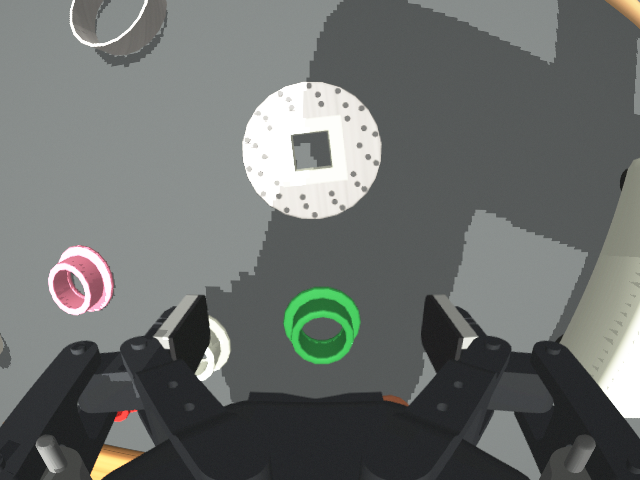

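View pics/s6.png

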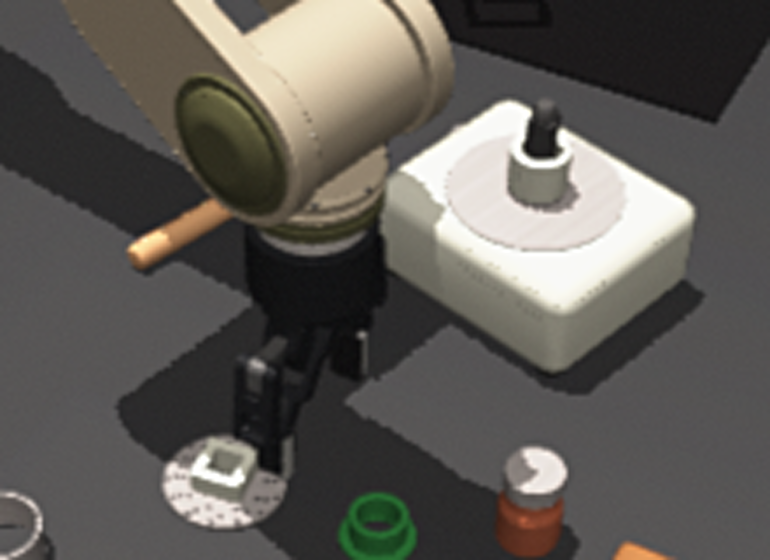

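The spacer sits on the seat. The disc is at (312,150), with its square hub turned a few degrees; measuring the corners now.

```bash
python3 - <<'E'
from h import *
im,d,cal,s=pickle.load(open("w6.pkl","rb"))
I=cv2.resize(im[100:200,262:362],None,fx=8,fy=8,interpolation=cv2.INTER_CUBIC)[:600*800//800+200]
cv2.imwrite("pics/w6z.png",cv2.resize(im[105:205,262:362],None,fx=6,fy=6,interpolation=cv2.INTER_CUBIC))
E
```

```text
(no output)
```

View pics/w6z.png

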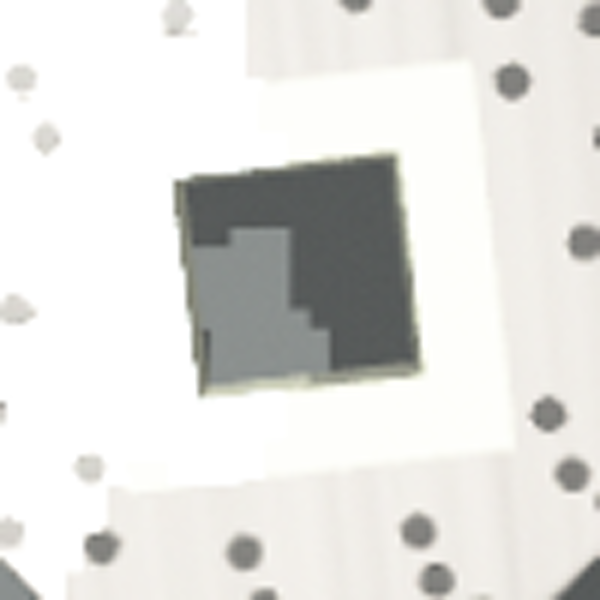

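```bash
python3 - <<'E'
from h import *
im,d,cal,s=pickle.load(open("w6.pkl","rb"))
z=np.array([[177,181],[396,153],[422,373],[201,395]]);px=np.array([262,105])+(z+.5)/6-.5
w=np.array([ray(cal,p,.022,True) for p in px]);print(w.round(4),w.mean(0))
a=[]
for i in range(4):
    e=w[(i+1)%4]-w[i];a.append(np.degrees(np.arctan2(e[1],e[0]))%90);print(np.linalg.norm(e),a[-1])
c=w.mean(0);A=np.mean(a);print(A)
plan((c[0],c[1],.026),A)
plan((c[0],c[1],.09),A)
E
```

```text
[[ 0.4723 -0.0362  0.022 ]
 [ 0.4699 -0.0174  0.022 ]
 [ 0.4891 -0.0151  0.022 ]
 [ 0.491  -0.0343  0.022 ]] [ 0.48055807 -0.02572822  0.022     ]
0.018982898987423506 7.133676938231673
0.019314850030760004 6.809986003592892
0.019280666513308547 5.617538142215452
0.018808660514720632 5.914673692884378
6.368968694231098
t 11.8 pos [ 0.5436 -0.0241  0.0921] shift [ 0.2111 -0.0057  0.2193] turn [-0.0014  0.006  -0.1435] dist 0.09132384697784489
t 11.8 pos [ 0.5436 -0.0241  0.0921] shift [ 0.2101 -0.0059  0.0059] turn [-0.0014  0.006  -0.1435] dist 0.06306654426923833
```

>>> step_arm(steps=[1,0.21,-0.006,0,0,0.005,-0.143,1,0.21,-0.006,0,0,0.005,-0.143,1,0.211,-0.006,0.08,0,0.005,-0.143,1,0.211,-0.006,0.15,0,0.005,-0.143,1,0.211,-0.006,0.2,0,0.005,-0.143,1,0.211,-0.006,0.222,0,0.005,-0.143,1,0.211,-0.006,0.222,0,0.005,-0.143,1,0.211,-0.006,0.222,0,0.005,-0.143])

```text
time_s: 12.6
position: [0.4801, -0.0261, 0.0245]
tool_rot: [[-0.994, -0.11, -0.001], [-0.11, 0.994, -0.001], [0.001, -0.001, -1.0]]
ft_force: [0.4, -0.4, -0.5]
grip_width: 0.0851
```

>>> step_arm(steps=[0,0,0,0,0,0,0,0,0,0,0,0,0,0,0,0,0,0,0,0,0,0,0,0,0,0,0,0,0,0,0,0,0,0,0,0,0,0,0,0,0,0], grip_force=40)

```text
time_s: 13.2
position: [0.4797, -0.0261, 0.024]
tool_rot: [[-0.994, -0.11, -0.002], [-0.11, 0.994, -0.0], [0.002, -0.0, -1.0]]
ft_force: [0.6, 1.4, 5.9]
grip_width: 0.033
```

>>> step_arm(steps=[0,0,0,-0.1,0,0,0,0,0,0,-0.25,0,0,0,0,0,0,-0.4,0,0,0,0,0,0,-0.6,0,0,0,0,0,0,-0.75,0,0,0,0,0,0,-0.75,0,0,0,0,0,0,-0.75,0,0,0])

```text
time_s: 13.9
position: [0.4801, -0.0261, 0.2492]
tool_rot: [[-0.994, -0.11, -0.0], [-0.11, 0.994, -0.001], [0.001, -0.001, -1.0]]
ft_force: [-0.7, -0.4, -2.6]
grip_width: 0.033
```

```bash
python3 look.py w7 disc; python3 -c "
from h import *
im,d,cal,s=pickle.load(open('w7.pkl','rb'))
cv2.imwrite('pics/w7z.png',cv2.resize(im[240:390,215:415],None,fx=4,fy=4,interpolation=cv2.INTER_CUBIC))
plan((.5716,.2488,.23),3)"
```

```text
13.9 [ 0.4801 -0.0261  0.2492] [-0.6782 -0.4154 -2.6351] 3.4921473657793736
0.68 [315.5, 282.6] 17923
pin 0.71 [315.3, 300.8] [ 0.5813 -0.0145  0.    ]
t 14.05 pos [ 0.4794 -0.0259  0.2467] shift [-0.406   0.8764  0.0547] turn [ 0.0018 -0.0077  0.073 ] dist 0.2902329067717532
```

View pics/w7z.png

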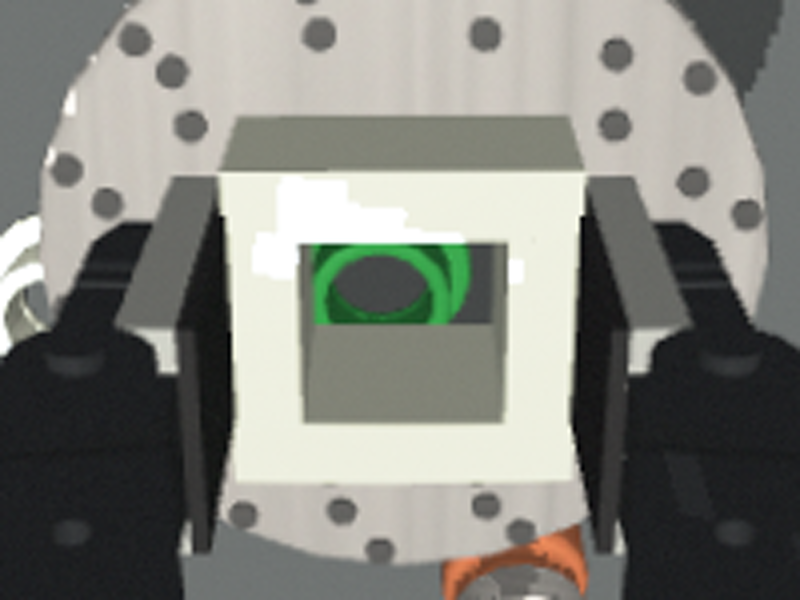

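```bash
python3 - <<'E'
from h import *
im,d,cal,s=pickle.load(open("w7.pkl","rb"))
z=np.array([[298,242],[508,242],[503,422],[303,422]]);px=np.array([215,240])+(z+.5)/4-.5
w=np.array([ray(cal,p,s["position"][2]-.0025,True) for p in px]);print((w.mean(0)-s["position"])@s["tool_rot"])
for i in range(4):
    e=w[(i+1)%4]-w[i];print(np.linalg.norm(e),np.degrees(np.arctan2(e[1],e[0]))%90)
E
```

```text
[-0.00110485  0.00058717  0.00249895]
0.019731096078870945 6.369178004352733
0.019744463944026337 6.502247369868899
0.019836563407425765 6.377561713694789
0.019747403217602048 6.1962213448044565
```

>>> step_arm(steps=[0,-0.403,0.875,0,0,-0.004,0.073,0,-0.403,0.875,0,0,-0.004,0.073,0,-0.403,0.875,0,0,-0.004,0.073,0,-0.403,0.875,0,0,-0.004,0.073,0,-0.403,0.875,0,0,-0.004,0.073,0,-0.403,0.875,0.1,0,-0.004,0.073,0,-0.403,0.875,0.15,0,-0.004,0.073,0,-0.403,0.875,0.15,0,-0.004,0.073])

```text
time_s: 14.85
position: [0.57, 0.2487, 0.1986]
tool_rot: [[-0.999, -0.054, -0.008], [-0.054, 0.999, -0.002], [0.008, -0.002, -1.0]]
ft_force: [0.0, 0.2, -0.9]
grip_width: 0.0329
```

```bash
python3 look.py w8 disc; python3 -c "
from h import *
im,d,cal,s=pickle.load(open('w8.pkl','rb'))
cv2.imwrite('pics/w8z.png',cv2.resize(im[240:390,215:415],None,fx=4,fy=4,interpolation=cv2.INTER_CUBIC))
plan((.5706,.2484,.17),3)"
```

```text
14.85 [0.57   0.2487 0.1986] [ 0.0119  0.1613 -0.9042] 3.2811323257799465
0.71 [315.8, 282.6] 18066
pin 0.73 [313.1, 303.4] [0.6501 0.2511 0.    ]
t 15.0 pos [0.5716 0.2475 0.2036] shift [0.0033 0.0033 0.1121] turn [-0.0001  0.0011 -0.001 ] dist 0.03365411928594884
```

View pics/w8z.png

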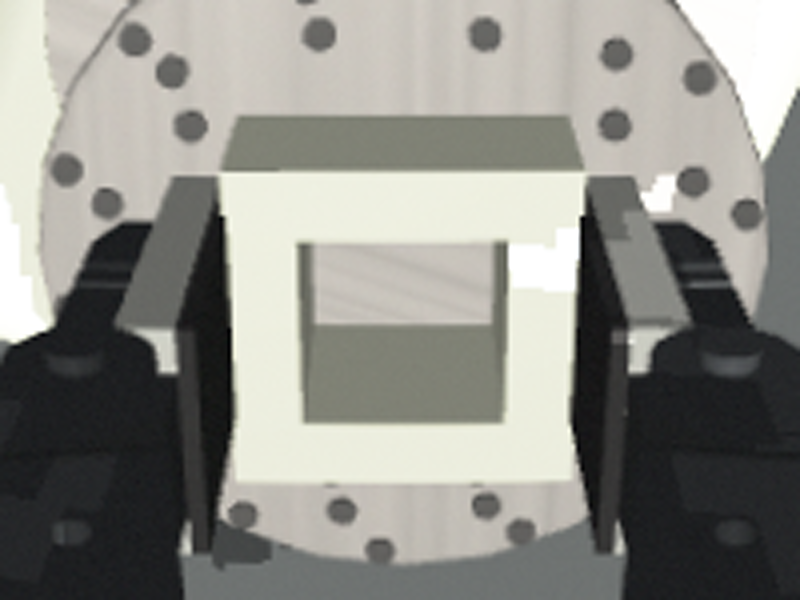

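>>> step_arm(steps=[0,0.003,0.003,0.03,0,0,0,0,0.003,0.003,0.06,0,0,0,0,0.003,0.003,0.075,0,0,0,0,0.003,0.003,0.075,0,0,0,0,0.003,0.003,0.075,0,0,0])

```text
time_s: 15.5
position: [0.5706, 0.2489, 0.181]
tool_rot: [[-0.999, -0.052, 0.001], [-0.052, 0.999, 0.0], [-0.001, 0.0, -1.0]]
ft_force: [0.6, 0.5, -2.0]
grip_width: 0.0329
```

```bash
python3 look.py w9 disc; python3 -c "
from h import *
im,d,cal,s=pickle.load(open('w9.pkl','rb'))
cv2.imwrite('pics/w9z.png',cv2.resize(im[240:390,215:415],None,fx=4,fy=4,interpolation=cv2.INTER_CUBIC))
plan((.5706,.2484,.16),3)"
```

```text
15.5 [0.5706 0.2489 0.181 ] [ 0.6069  0.548  -1.9809] 0.49536562890152386
0.78 [315.5, 282.1] 18346
pin 0.94 [313.0, 303.9] [0.6452 0.2512 0.    ]
t 15.65 pos [0.5706 0.249  0.1812] shift [ 0.0003 -0.0019  0.0706] turn [0.0001 0.0018 0.0001] dist 0.021201436722034565
```

View pics/w9z.png

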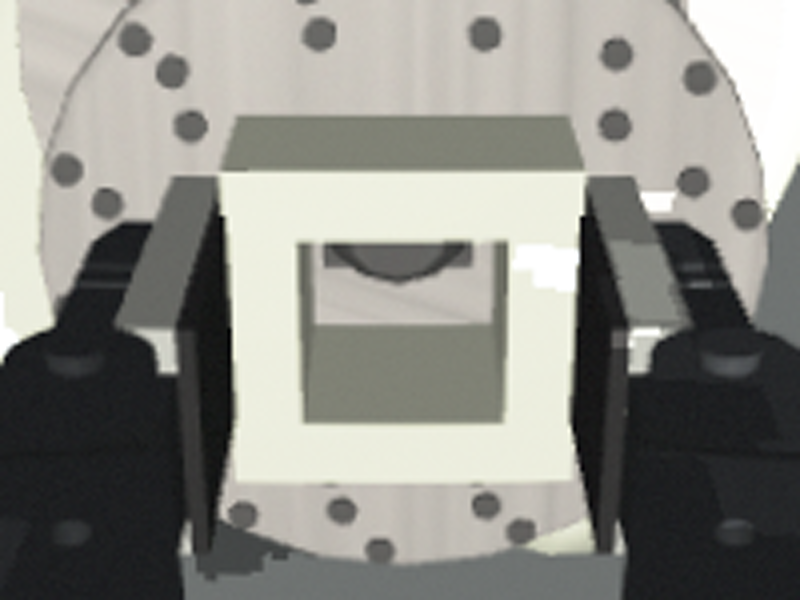

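>>> step_arm(steps=[0,0,-0.002,0.02,0,0,0,0,0,-0.002,0.03,0,0,0,0,0,-0.002,0.038,0,0,0,0,0,-0.002,0.043,0,0,0,0,0,-0.002,0.048,0,0,0,0,0,-0.002,0.053,0,0,0,0,0,-0.002,0.057,0,0,0,0,0,-0.002,0.057,0,0,0])

```text
time_s: 16.45
position: [0.5705, 0.2483, 0.1636]
tool_rot: [[-0.999, -0.052, 0.001], [-0.052, 0.999, -0.0], [-0.001, -0.0, -1.0]]
ft_force: [0.3, -0.1, -0.7]
grip_width: 0.033
```

>>> step_arm(steps=[0,0,0,0.015,0,0,0,0,0,0,0.03,0,0,0,0,0,0,0.045,0,0,0,0,0,0,0.055,0,0,0,0,0,0,0.06,0,0,0,0,0,0,0.06,0,0,0])

```text
time_s: 17.05
position: [0.5705, 0.2483, 0.1455]
tool_rot: [[-0.999, -0.052, 0.0], [-0.052, 0.999, -0.0], [-0.0, -0.0, -1.0]]
ft_force: [1.2, -0.0, -1.8]
grip_width: 0.0331
```

>>> step_arm(steps=[0,0,0,0.004,0,0,0,0,0,0,0.008,0,0,0,0,0,0,0.01,0,0,0,0,0,0,0.01,0,0,0])

```text
time_s: 17.45
position: [0.5705, 0.2484, 0.1427]
tool_rot: [[-0.999, -0.052, 0.001], [-0.052, 0.999, 0.0], [-0.001, 0.0, -1.0]]
ft_force: [0.3, 0.3, -1.6]
grip_width: 0.0332
```

>>> step_arm(steps=[0,0,0,0.002,0,0,0,0,0,0,0.004,0,0,0,0,0,0,0.004,0,0,0])

```text
time_s: 17.75
position: [0.5706, 0.2484, 0.1421]
tool_rot: [[-0.999, -0.052, 0.001], [-0.052, 0.999, 0.0], [-0.001, 0.0, -1.0]]
ft_force: [-0.7, -1.3, 4.2]
grip_width: 0.0328
```

>>> step_arm(steps=[1,0,0,0,0,0,0,1,0,0,0,0,0,0,1,0,0,0,0,0,0,1,0,0,0,0,0,0,1,0,0,-0.1,0,0,0,1,0,0,-0.2,0,0,0,1,0,0,-0.3,0,0,0,1,0,0,-0.3,0,0,0,1,0,-0.15,-0.3,0,0,0,1,0,-0.3,-0.3,0,0,0])

```text
time_s: 18.75
position: [0.5747, 0.1582, 0.2307]
tool_rot: [[-0.998, -0.055, -0.0], [-0.055, 0.998, -0.0], [0.0, -0.0, -1.0]]
ft_force: [0.9, -1.0, 0.1]
grip_width: 0.0852
```

```bash
python3 -c "
from h import *
plan((.666,-0.106,.22),0)
plan((.666,-0.106,.089),0)"
```

```text
t 18.75 pos [0.5747 0.1582 0.2307] shift [-0.2554 -0.8959  0.0357] turn [-0.0001 -0.0001  0.07  ] dist 0.2796890107285448
t 18.75 pos [0.5747 0.1582 0.2307] shift [-0.2554 -0.8959  0.4724] turn [-0.0001 -0.0001  0.07  ] dist 0.31335717113374806
```

>>> step_arm(steps=[0.75,-0.255,-0.896,0.036,0,0,0.07,0.75,-0.255,-0.896,0.036,0,0,0.07,0.75,-0.255,-0.896,0.036,0,0,0.07,0.75,-0.255,-0.896,0.036,0,0,0.07,0.75,-0.255,-0.896,0.036,0,0,0.07,0.75,-0.255,-0.896,0.15,0,0,0.07,0.75,-0.255,-0.896,0.3,0,0,0.07,0.75,-0.255,-0.896,0.472,0,0,0.07,0.75,-0.255,-0.896,0.472,0,0,0.07,0.75,-0.255,-0.896,0.472,0,0,0.07])

```text
time_s: 19.75
position: [0.6659, -0.1059, 0.0902]
tool_rot: [[-1.0, 0.002, -0.0], [0.002, 1.0, 0.0], [0.0, 0.0, -1.0]]
ft_force: [0.6, -0.9, 1.2]
grip_width: 0.0643
```

```bash
python3 look.py w10 bushing; python3 - <<'E'
from h import *
im,d=imaging.get_image("scene");pickle.dump((im,d,imaging.get_calibration("scene")),open("s10.pkl","wb"))
cv2.imwrite("pics/s10.png",cv2.resize(im[90:250,280:440],None,fx=3.5,fy=3.5,interpolation=cv2.INTER_CUBIC))
E
```

```text
19.75 [ 0.6659 -0.1059  0.0902] [ 0.556  -0.8635  1.2119] 3.243799760882961
0.91 [322.8, 135.8] 3965
0.9 [182.3, 86.7] 4288
0.62 [198.0, 238.0] 4259
0.55 [449.8, 123.6] 4230
pin 0.97 [191.7, 241.9] [ 0.6578 -0.1824  0.    ]
pin 0.86 [177.4, 82.7] [ 0.5594 -0.1876  0.    ]
```

View pics/w10.png

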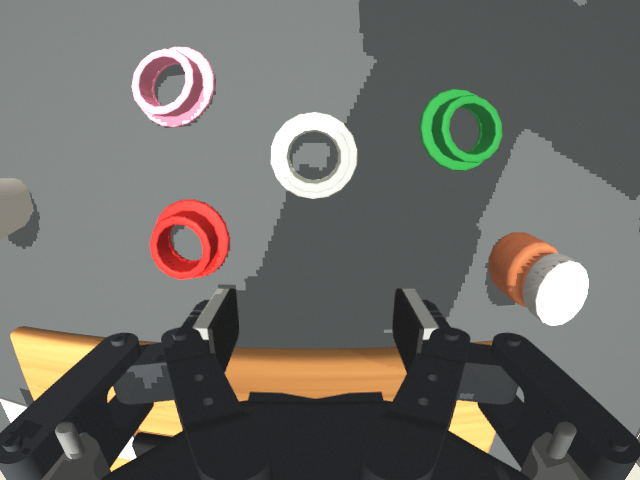

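View pics/s10.png

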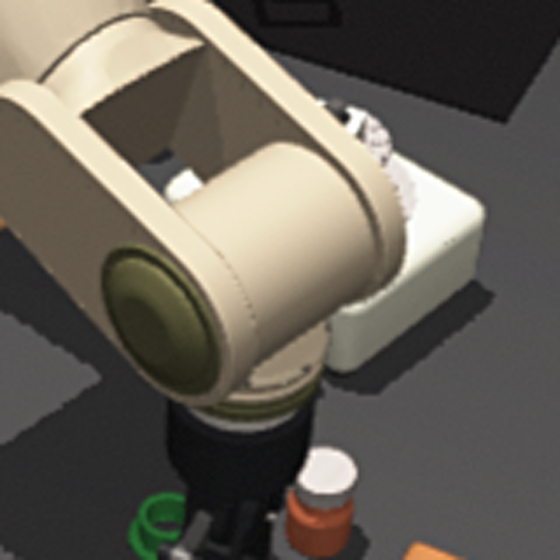

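The white bushing is at (314,155), with the pink, red and green ones clear of the jaws. Fitting its bore and flange.

```bash
for t in 170 200; do python3 ring.py w10 265,105,362,205 0.024 $t; done;  python3 ring.py w10 265,105,362,205 0.005 170;python3 -c "
from h import *
s=env.observe();print(s['position'],s['tool_rot'][:,0])
im,d,cal,s=pickle.load(open('w10.pkl','rb'))
cv2.imwrite('pics/w10z.png',cv2.resize(im[100:210,260:370],None,fx=5,fy=5,interpolation=cv2.INTER_CUBIC))"
```

```text
ext 245 ctr [ 0.6055 -0.1064] dia 44.2 inl 1.0 std 0.20478970210823097
hole 155 ctr [ 0.6062 -0.1062] dia 28.08 inl 1.0 std 0.18729336644569555
ext 245 ctr [ 0.6055 -0.1064] dia 43.89 inl 0.99 std 0.2026576100084552
hole 157 ctr [ 0.6063 -0.1062] dia 28.31 inl 1.0 std 0.17900208673060383
ext 245 ctr [ 0.6061 -0.1064] dia 48.57 inl 0.98 std 0.21851969790371614
hole 155 ctr [ 0.6068 -0.1063] dia 30.86 inl 1.0 std 0.2058668252574826
[ 0.66688478 -0.10604969  0.09293152] [-0.99998342  0.00214502 -0.00534332]
```

View pics/w10z.png

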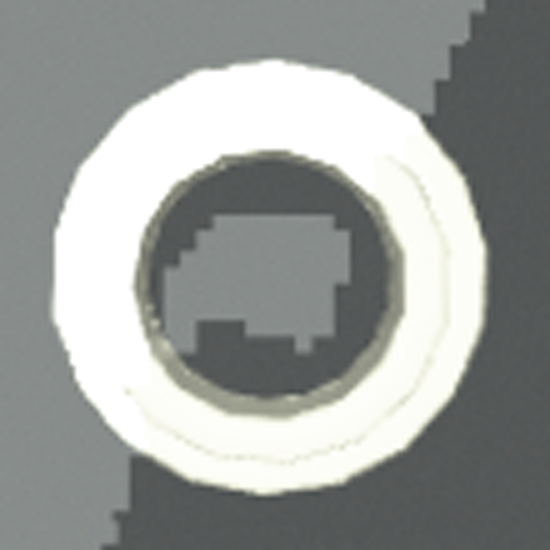

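```bash
python3 -c "
from h import *
plan((.6062,-.1063,.024),0)
print(env.observe()['tool_rot'],env.observe()['qvel'])"
```

```text
t 19.95 pos [ 0.6669 -0.106   0.0929] shift [ 0.2035 -0.0009  0.2287] turn [-0.002   0.0068 -0.0027] dist 0.09183822826337718
[[-0.99998342  0.00215324  0.00534001]
 [ 0.00214502  0.9999965  -0.00154602]
 [-0.00534332 -0.00153454 -0.99998455]] [-0.14917101  0.32586582  0.77620128 -0.00585349 -0.30335566 -0.1194631 ]
```

>>> step_arm(steps=[0.75,0.2,0,0,0,0,0,0.75,0.2,0,0,0,0,0,0.75,0.2,0,0.08,0,0,0,0.75,0.2,0,0.14,0,0,0,0.75,0.2,0,0.14,0,0,0,0.75,0.2,0,0.14,0,0,0])

```text
time_s: 20.55
position: [0.6065, -0.1059, 0.0495]
tool_rot: [[-1.0, 0.002, 0.003], [0.002, 1.0, -0.001], [-0.003, -0.001, -1.0]]
ft_force: [-0.1, -0.4, 0.3]
grip_width: 0.064
```

```bash
python3 -c "
from h import *
plan((.6062,-.1063,.024),0)
print(env.observe()['qvel'])"
```

```text
t 20.55 pos [ 0.6065 -0.1059  0.0495] shift [ 0.0013 -0.0012  0.0849] turn [-0.0009  0.0036 -0.0029] dist 0.02548585971956182
[-0.04157263 -0.62425621 -0.49897578 -0.06185187 -0.177646   -0.0019709 ]
```

>>> step_arm(steps=[0.75,0.001,-0.001,0.04,0,0.003,0,0.75,0.001,-0.001,0.07,0,0.003,0,0.75,0.001,-0.001,0.084,0,0.003,0,0.75,0.001,-0.001,0.084,0,0.003,0,0.75,0.001,-0.001,0.084,0,0.003,0])

```text
time_s: 21.05
position: [0.6057, -0.1061, 0.0228]
tool_rot: [[-1.0, 0.003, -0.001], [0.003, 1.0, 0.0], [0.001, 0.0, -1.0]]
ft_force: [0.4, 0.5, 0.7]
grip_width: 0.0642
```

>>> step_arm(steps=[0.75,0,0,-0.004,0,0,0,0,0,0,-0.004,0,0,0,0,0,0,-0.004,0,0,0,0,0,0,-0.004,0,0,0,0,0,0,-0.004,0,0,0,0,0,0,-0.004,0,0,0], grip_force=40)

```text
time_s: 21.65
position: [0.6058, -0.1061, 0.0246]
tool_rot: [[-1.0, 0.003, -0.001], [0.003, 1.0, -0.0], [0.001, -0.0, -1.0]]
ft_force: [-1.2, 0.4, 5.7]
grip_width: 0.036
```

>>> step_arm(steps=[0,0,0,-0.1,0,0,0,0,0,0,-0.25,0,0,0,0,0,0,-0.4,0,0,0,0,0,0,-0.6,0,0,0,0,0,0,-0.75,0,0,0,0,0,0,-0.75,0,0,0,0,0,0,-0.75,0,0,0,0,0,0,-0.75,0,0,0])

```text
time_s: 22.45
position: [0.6053, -0.1059, 0.2471]
tool_rot: [[-1.0, 0.003, -0.005], [0.003, 1.0, 0.001], [0.005, 0.001, -1.0]]
ft_force: [-0.8, -0.3, -1.6]
grip_width: 0.0361
```

```bash
python3 look.py w11 bushing; python3 -c "
from h import *
plan((.5716,.2486,.23),0)
im,d,cal,s=pickle.load(open('w11.pkl','rb'))
cv2.imwrite('pics/w11z.png',cv2.resize(im[240:390,215:415],None,fx=4,fy=4,interpolation=cv2.INTER_CUBIC))
from ring import ring
for t in (180,200,220): ring('w11',(262,262,372,385),s['position'][2]-.0006,t)"
```

```text
22.45 [ 0.6053 -0.1059  0.2471] [-0.81   -0.3142 -1.5743] 0.7886846799139916
0.84 [392.5, 191.8] 1389
0.83 [245.6, 255.4] 1283
0.78 [240.2, 166.1] 1435
0.61 [313.0, 289.5] 8011
pin 0.96 [243.8, 256.3] [ 0.6541 -0.1812  0.    ]
pin 0.92 [234.5, 165.0] [ 0.5578 -0.1869  0.    ]
pin 0.72 [313.9, 300.7] [ 0.7048 -0.1069  0.    ]
pin 0.57 [400.6, 193.1] [ 0.5868 -0.0176  0.    ]
t 22.6 pos [ 0.6055 -0.106   0.2471] shift [0.1158 1.1816 0.059 ] turn [ 0.0016 -0.0061 -0.0033] dist 0.35662754471717517
ext 258 ctr [ 0.6053 -0.1054] dia 36.09 inl 0.98 std 0.2155452277690008
hole 202 ctr [ 0.6055 -0.1055] dia 28.5 inl 1.0 std 0.15800868514393845
ext 253 ctr [ 0.5972 -0.1056] dia 32.73 inl 0.47 std 0.21544797396225007
ext 254 ctr [ 0.6052 -0.1054] dia 35.84 inl 0.96 std 0.1858893814902416
hole 202 ctr [ 0.6056 -0.1055] dia 28.77 inl 1.0 std 0.1702138519854941
ext 253 ctr [ 0.5973 -0.1056] dia 32.95 inl 0.49 std 0.18943378702190222
ext 252 ctr [ 0.605  -0.1054] dia 35.32 inl 0.98 std 0.21191455842653556
hole 207 ctr [ 0.6057 -0.1056] dia 29.09 inl 0.96 std 0.20692237913343375
ext 119 ctr [ 0.5883 -0.0962] dia 15.87 inl 0.43 std 0.2859800651788623
ext 127 ctr [ 0.5881 -0.1137] dia 16.18 inl 0.4 std 0.3932414676688957
```

View pics/w11z.png

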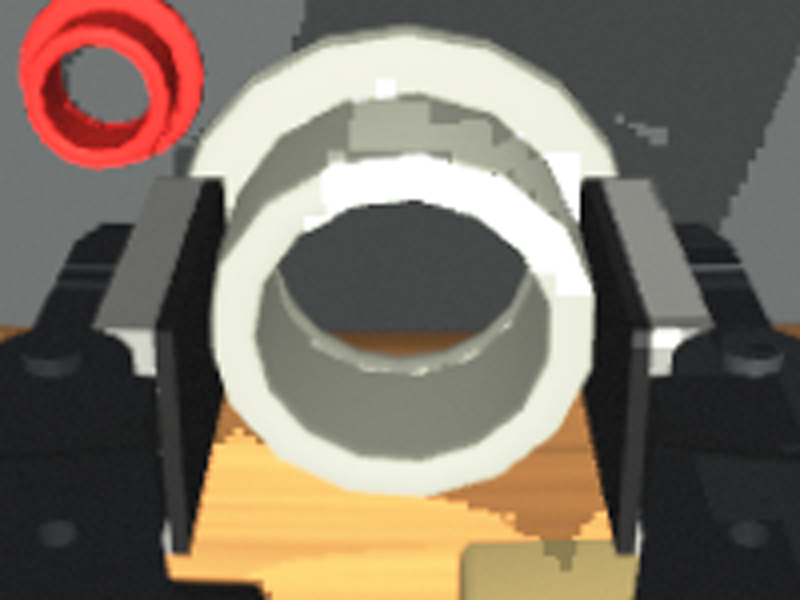

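>>> step_arm(steps=[0,0.06,0.6,0,0,-0.005,0,0,0.06,0.6,0,0,-0.005,0,0,0.06,0.6,0,0,-0.005,0,0,0.06,0.6,0,0,-0.005,0])

```text
time_s: 23.0
position: [0.5874, 0.077, 0.2481]
tool_rot: [[-1.0, 0.001, 0.0], [0.001, 1.0, 0.001], [-0.0, 0.001, -1.0]]
ft_force: [0.4, -0.8, 0.5]
grip_width: 0.0363
```

>>> step_arm(steps=[0,0.056,0.58,0.04,0,0,-0.003,0,0.056,0.58,0.04,0,0,-0.003,0,0.056,0.58,0.04,0,0,-0.003,0,0.056,0.58,0.04,0,0,-0.003,0,0.056,0.58,0.1,0,0,-0.003,0,0.056,0.58,0.1,0,0,-0.003,0,0.056,0.58,0.1,0,0,-0.003])

```text
time_s: 23.7
position: [0.572, 0.2476, 0.2184]
tool_rot: [[-1.0, 0.001, 0.001], [0.001, 1.0, -0.0], [-0.001, -0.0, -1.0]]
ft_force: [0.5, -1.1, 0.2]
grip_width: 0.0362
```

```bash
python3 look.py w12 bushing; python3 -c "
from h import *
plan((.5714,.2484,.184),0)
im,d,cal,s=pickle.load(open('w12.pkl','rb'))
cv2.imwrite('pics/w12z.png',cv2.resize(im[200:390,195:435],None,fx=3.3,fy=3.1,interpolation=cv2.INTER_CUBIC))"
```

```text
23.7 [0.572  0.2476 0.2184] [ 0.4941 -1.1176  0.2246] 1.204090359411261
0.82 [315.2, 288.7] 7881
0.6 [71.5, 234.2] 1326
0.57 [3.2, 287.0] 189
pin 0.84 [312.8, 297.3] [0.6564 0.2455 0.    ]
pin 0.71 [74.6, 233.9] [ 0.5897 -0.0197  0.    ]
t 23.85 pos [0.5725 0.2474 0.2196] shift [0.0041 0.0034 0.1187] turn [ 0.0003  0.0042 -0.0016] dist 0.03565504698564206
```

View pics/w12z.png

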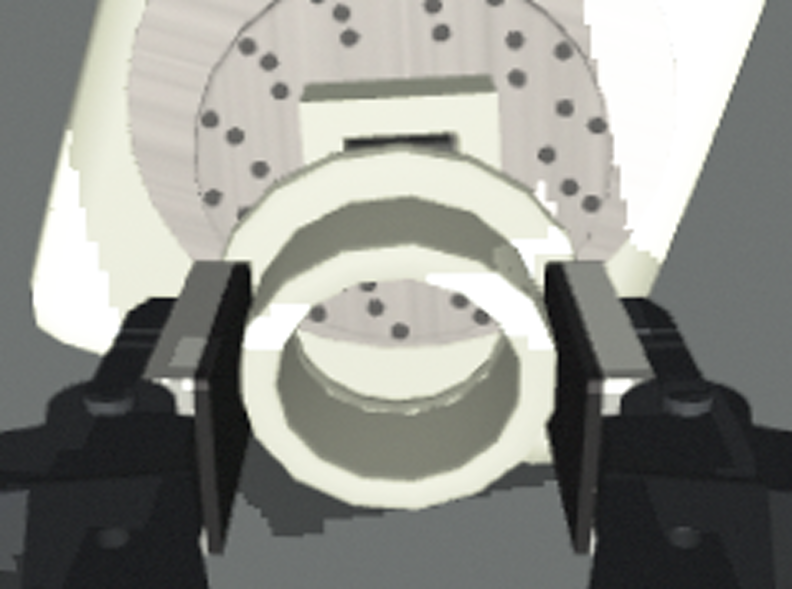

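>>> step_arm(steps=[0,0.003,0.003,0.05,0,0.002,0,0,0.003,0.003,0.1,0,0.002,0,0,0.003,0.003,0.125,0,0.002,0,0,0.003,0.003,0.125,0,0.002,0,0,0.003,0.003,0.125,0,0.002,0])

```text
time_s: 24.35
position: [0.5716, 0.2487, 0.1822]
tool_rot: [[-1.0, 0.001, 0.002], [0.001, 1.0, 0.0], [-0.002, 0.0, -1.0]]
ft_force: [0.4, -0.2, -0.1]
grip_width: 0.0364
```

```bash
python3 look.py w13 bushing; python3 -c "
from h import *
plan((.5714,.2484,.1646),0)
im,d,cal,s=pickle.load(open('w13.pkl','rb'))
cv2.imwrite('pics/w13z.png',cv2.resize(im[200:390,195:435],None,fx=3.3,fy=3.1,interpolation=cv2.INTER_CUBIC))"
```

```text
24.35 [0.5716 0.2487 0.1822] [ 0.425  -0.2119 -0.0591] 0.3721603439229603
0.87 [50.4, 242.7] 1515
0.65 [310.5, 289.9] 7798
pin 0.97 [313.1, 297.4] [0.6406 0.2473 0.    ]
pin 0.93 [55.6, 242.2] [ 0.5893 -0.0185  0.    ]
t 24.5 pos [0.5715 0.2489 0.1823] shift [ 0.0006 -0.0018  0.0589] turn [ 0.0005  0.0028 -0.0003] dist 0.017691561136767467
```

View pics/w13z.png

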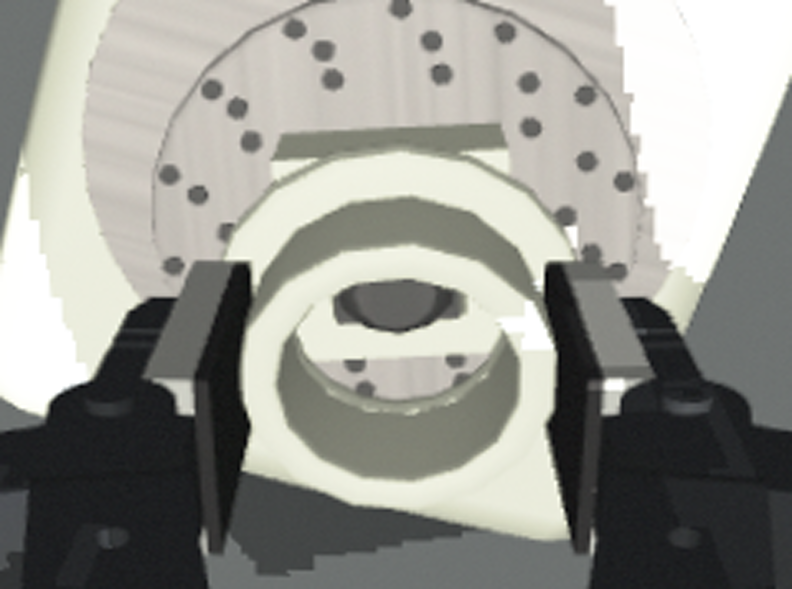

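>>> step_arm(steps=[0,0,-0.002,0.015,0,0,0,0,0,-0.002,0.03,0,0,0,0,0,-0.002,0.04,0,0,0,0,0,-0.002,0.047,0,0,0,0,0,-0.002,0.052,0,0,0,0,0,-0.002,0.052,0,0,0])

```text
time_s: 25.1
position: [0.5712, 0.2483, 0.1656]
tool_rot: [[-1.0, 0.0, 0.0], [0.0, 1.0, -0.0], [-0.0, -0.0, -1.0]]
ft_force: [0.4, 0.4, -0.6]
grip_width: 0.0363
```

>>> step_arm(steps=[0,0,0,0.003,0,0,0,0,0,0,0.005,0,0,0,0,0,0,0.006,0,0,0,0,0,0,0.006,0,0,0])

```text
time_s: 25.5
position: [0.5714, 0.2483, 0.1646]
tool_rot: [[-1.0, 0.0, 0.002], [0.0, 1.0, 0.0], [-0.002, 0.0, -1.0]]
ft_force: [-0.6, -0.7, 4.3]
grip_width: 0.0364
```

>>> step_arm(steps=[1,0,0,0,0,0,0,1,0,0,0,0,0,0,1,0,0,0,0,0,0,1,0,0,0,0,0,0,1,0,0,-0.1,0,0,0,1,0,0,-0.2,0,0,0,1,-0.2,0,-0.3,0,0,0,1,-0.2,0,-0.3,0,0,0,1,-0.2,0,-0.3,0,0,0])

```text
time_s: 26.4
position: [0.6328, 0.2479, 0.2544]
tool_rot: [[-1.0, 0.001, 0.003], [0.001, 1.0, 0.0], [-0.003, 0.0, -1.0]]
ft_force: [0.0, 1.6, -0.6]
grip_width: 0.0856
```

```bash
python3 look.py w14 bushing; python3 - <<'E'
from h import *
im,d=imaging.get_image("scene");pickle.dump((im,d,imaging.get_calibration("scene")),open("s14.pkl","wb"))
cv2.imwrite("pics/s14.png",im);cv2.imwrite("pics/s14z.png",cv2.resize(im[85:205,310:430],None,fx=5,fy=5,interpolation=cv2.INTER_CUBIC))
E
```

```text
26.4 [0.6328 0.2479 0.2544] [ 0.0381  1.6314 -0.5959] 6.2078593700110325
0.83 [326.3, 171.3] 3176
0.71 [85.1, 174.2] 1129
0.56 [6.1, 232.9] 477
0.45 [2.1, 163.8] 90
pin 0.76 [89.2, 173.6] [ 0.5876 -0.0141  0.    ]
pin 0.71 [6.9, 231.9] [ 0.6555 -0.1775  0.    ]
```

View pics/w14.png

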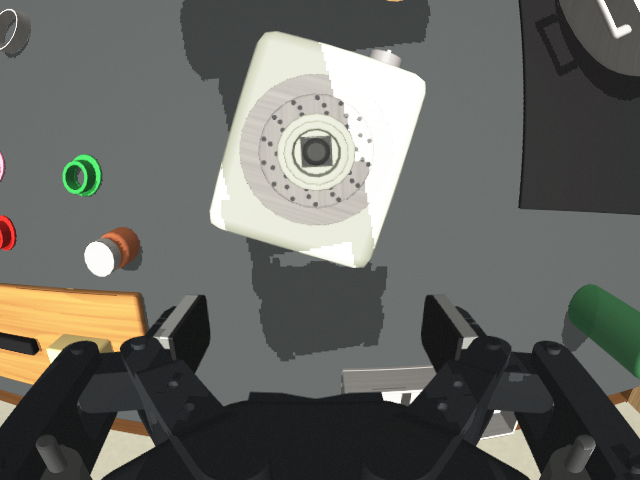

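View pics/s14z.png

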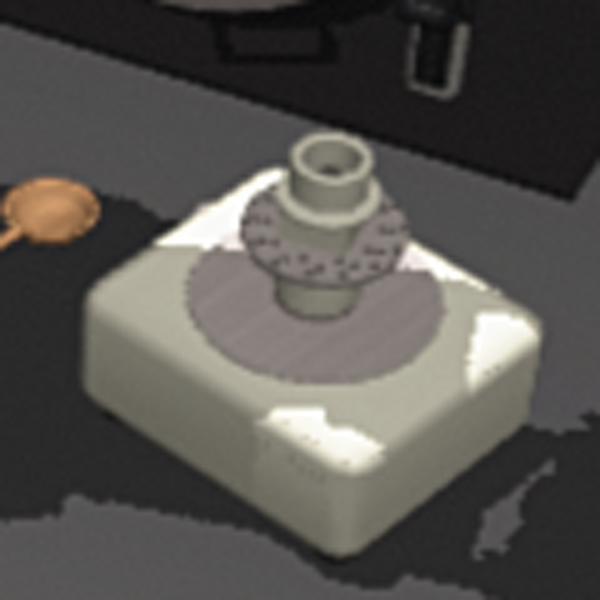

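View pics/s14.png

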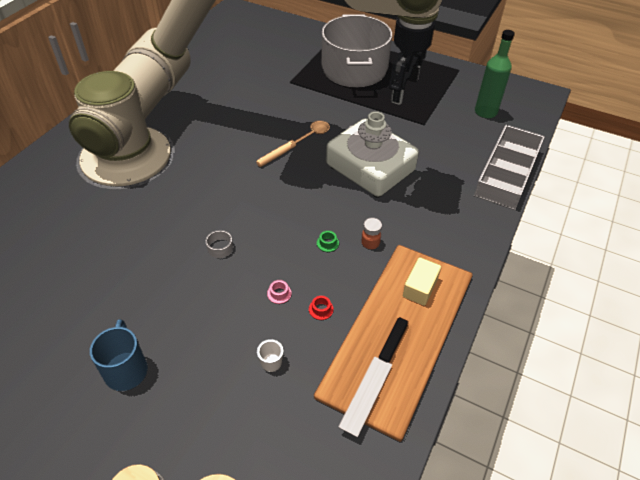

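```bash
python3 - <<'E'
from h import *
np.set_printoptions(precision=4,suppress=True)
im,d,cal=pickle.load(open("s14.pkl","rb"));W=cloud(d,cal)
w=W.reshape(-1,3);w=w[np.isfinite(w).all(1)]
r=np.hypot(w[:,0]-.5716,w[:,1]-.2486)
for n,a,b,l,h in (("bush top",.0145,.0185,.15,.18),("plate",.030,.039,.105,.14),("deck",.045,.06,.07,.1)):
    k=(r>a)&(r<b)&(w[:,2]>l)&(w[:,2]<h); q=w[k]
    A=np.c_[q[:,:2]-[.5716,.2486],np.ones(len(q))];s=np.linalg.lstsq(A,q[:,2],rcond=None)[0]
    print(n,k.sum(),np.median(q[:,2]),"tilt deg",np.degrees(s[:2]),"z0",s[2])
E
```

```text
bush top 75 0.16031019342013486 tilt deg [-0.7515  0.3121] z0 0.15905094161864813
plate 176 0.12329321379642727 tilt deg [0.0606 1.3218] z0 0.1233281332213246
deck 415 0.08141375222770697 tilt deg [-0.2596  0.2867] z0 0.08149720397325252
```

>>> step_arm(steps=[1,0,0,-0.05,0,0,0,1,0,0,-0.05,0,0,0,1,0,0,-0.05,0,0,0,1,0,0,-0.05,0,0,0,1,0,0,-0.05,0,0,0])

```text
time_s: 27.1
position: [0.6309, 0.2483, 0.2685]
tool_rot: [[-1.0, 0.0, -0.0], [0.0, 1.0, -0.0], [0.0, -0.0, -1.0]]
ft_force: [-0.3, 1.0, -0.7]
grip_width: 0.0853
```

```bash
python3 -c "
from rig import close_job
print(close_job())"
```

```text
the job is handed in; nothing more can be done
None
```

The grater is reassembled and the job is handed in at about 27 s. The spacer went on the seat, then the grating disc, hub up over the square spindle, then the white bushing, flange down on the hub. I let go of each part before taking the next.

- **Seating:** Each part met about 4 N of contact at its expected home height. The disc went straight over the square with no resistance, so nothing was forced.
- **Last pictures:** The wrist and scene views show the stack centred and flat. The look-alikes and other items appear where they started, and the gripper is open and clear.
- **Depth check:** The disc plate read 0.123 m against 0.124 m expected, and the deck read 0.0814 m against 0.082 m.
- **Disagreement:** The bushing's top read about 0.160 m against 0.164 m expected. I put this down to depth pixels on its narrow rim mixing with the bore, because it met contact at exactly the right height. I did not check it further.

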